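# Close the thermostat bath with its cover plate

## Robot

A 6-joint arm with a two-finger parallel gripper is mounted at the origin on the work surface. World frame = base frame: x ahead of the robot, y to its left, z up, the work surface at z = 0. Lengths are in mm, angles in rad, forces in N, time in s.
With the tool pointing down it reaches from about 400 to 925 mm from the base axis. Payload 12.5 kg.
Tool frame: the origin (TCP) lies on the mounting face of the last link; the fingertips stand 190 mm ahead of it and the grasp point (between the pads) lies 171 mm ahead of it; x points along the fingers, y is the direction in which the jaws open and shut, and the axes are right-handed (so a half turn about x gives the same grasp; the last joint's range is limited). The gripper opens to 95 mm and grips with 3 to 60 N. Pads are 20 mm wide; open, the fingers measure 119 mm over their backs; the gripper's body (75 mm by 180 mm) begins 59 mm behind the grasp point.
Start: joints at [1.147, 0.491, 1.559, -0, 1.092, -0.106], TCP at [195.275, 593.711, 404.761] pointing down, gripper open.
Joint ranges: [-3.1, 3.1], [-0.84, 2.19], [0.05, 2.79], [-1.13, 4.28], [0.06, 2.93], [-2.69, 2.69]. Speed limits (rad/s): [2.22, 2.22, 2.79, 3.14, 3.14, 3.14].

## Interface

Orientations are given as [roll, pitch, yaw] about the fixed x, y, z axes, in that order (R = Rz(yaw) Ry(pitch) Rx(roll)).
In Python, from cell import env, eyes gives the robot as it stands. The module is installed in compiled form; this text tells all that it offers.
- The arm moves only by the tool jog_arm, never from a script. Its argument "deltas" is one flat list of numbers, 7 for each row, row after row: the shift along the tool's x, y, z in mm, then the turn, a rotation vector about the tool's x, y, z in rad, then the opening, from 0 (shut) to 1 (fully open). A call has 1 to 10 rows; each row shifts and turns the pose as measured when the row begins, along the tool's axes as they then stand; what a row does not reach is not made up. A row lasts 1/8 s, in which the tool goes at most 62.5 mm and 10.7 degrees, less where a joint would pass 70% of its speed; a pose out of reach is approached as far as the arm can. A call is refused whole if a number of a shift passes 62.5 or a number of a turn 0.188, either way. A call with a gripper value outside its range is refused whole. The fingers move at their own pace and stop on an object; the grip force is fixed at half the most. Time passes only in rows, so rows that do not move let the fingers close. It gives the time, the measured TCP pose, the force and the opening at its end, in the units of the state.
- env.state(): the state, without advancing time (a new reading comes with each control period).
- eyes.read_camera(name): name is "scene" or "top" or "wrist"; returns a dict with "image" (480x640x3 uint8, red, green, blue), "fovy" (degrees; the focal length in pixels is half the picture's height over the tangent of half this angle, whatever the lens; pixels are square), "cx", "cy" (the principal point, pixels), "world_from_camera" (4x4, takes a point from camera to world coordinates). Camera axes: x right, y up, looking along -z (the intrinsics and any distortion apply to the point x, -y, -z); pixel columns grow to the right and rows downward; lengths in mm; the calibration is good to about 2 mm. The wrist camera is an equidistant fisheye: a pixel r from the principal point sees the ray r / f radians off the axis. A picture is of the moment at which its call begins. There is no depth.
- env.job_done(): hands the job in, once; it reports no verdict.
The state is a dict: "t": time; "joints": joint angles; "qvel": joint speeds; "tau": joint torques, N m; "eef_pos": TCP position; "tcp_rot": TCP orientation; "ft_force": force on the tool from outside, world axes, zero at the start; "moment": the same for the moment, N m; "opening": opening from 0.0 (shut) to 1.0 (fully open).
Only numpy, scipy, OpenCV 4.12 (cv2) and the standard library are available. Lean on these libraries where they do the work, as an engineer would, in place of code of your own. Each camera call takes 0.05 s, during which the arm holds its last target.

## Task

Close the open well of the white thermostat bath with the metal cover plate that hangs on the sloping stand: slide the cover up the slope until the wide ends of its keyhole slots are at the studs, and lift it off. Bring it to the bath at a slant, tuck its tongue under the strap that overhangs the edge of the opening, then level the cover down so that it lies fully home, flat in the recess, and let go of it. Leave the beaker, the steel cup and the reagent jar where they are.

Things in the scene. Friction and masses are not known exactly. Their poses are not given: they have to be found in the camera images.
- cover: Loose aluminium plate, 0.3 kg, 6 mm thick: 110 mm (its x) by 140 mm (y), plus a tongue 90 mm wide and 14 mm long on its -x edge. Origin: underside, centre of the 110 x 140 part; z out of the handle side. At the start it lies on the stand's slope, handle up, x pointing up the slope (tongue downhill), y parallel to the stand's y, hanging on the studs by two through keyhole slots at y = +-48 mm.
- handle (a point): Centre of the cover's black bridge handle (cover frame 0, 0, 35 mm): a bar 14 mm thick (x), 62 mm long (y), 22 mm high (24 to 46 mm above the underside), on feet 10 mm wide at y = +-26 mm, with a free gap below. Grip it across its 14 mm, fingers closing along the cover's x.
- tongue (a point): Middle of the tongue's free edge, on the cover's underside (cover frame -69, 0, 0 mm).
- wide_left (a point): On the underside, centre of the wide end (25 x 25 mm) of the keyhole slot at the cover's +y (cover frame -10, 48, 0 mm). The narrow end, 11 mm wide, runs from x = 2.5 to 20 mm.
- wide_right (a point): The same for the slot at the cover's -y (cover frame -10, -48, 0 mm).
- stand: Fixed dark-metal stand; origin at the centre of its underside on the table, z up. Its flat panel, 180 by 170 mm, rises towards the stand's +x (away from the robot) at 35 degrees to the horizontal; the panel's middle is 80 mm above the origin, its top edge about 132 mm. Base 190 by 170 mm. Stand and bath may change sides.
- stud_left (a point): Foot, on the panel, of the stud at the stand's +y, square to the panel: 7 mm shank 10 mm long, then a head 18 mm across, 4 mm thick. It starts 0.5 mm from the top end of the narrow slot: the cover slides 26 mm (+-3) up the slope before the head passes the wide end, then comes off along the panel's normal (lift over 15 mm that way).
- stud_right (a point): The same for the stud at the stand's -y, 96 mm from the other. The cover has 4 mm of play between the panel and the heads; slide it without pressing it on the panel.
- bath: Fixed white bath, 240 (x) by 290 mm (y), origin: centre of its underside on the table, z up, x away from the robot. Steel deck at z = 107 mm; in its middle a recess, x -57 to 58, y -73 to 73 mm, with a ledge at z = 100 mm round a deeper 80 x 110 mm well. Notch for the tongue on its -x side: x -75 to -57, y -49 to 49 mm. Home: cover's origin at (0, 0, 100 mm) here, axes parallel, tongue at -x.
- strap (a point): Middle of the lower free edge of the fixed dark steel strap over the notch (bath frame -60, 0, 112 mm). The strap is 104 mm wide (y), 3 mm thick, spans x -98 to -60 mm; behind x = -76 it is closed down to the deck. The gap under it is 12 mm to the ledge, 5 mm to the deck: the tongue goes in only with the cover slanted, tongue down, about 6 to 20 degrees.
- beaker: Bystander: open glass beaker, 54 mm across, 75 mm high, origin at the centre of its underside.
- reagent: Bystander: closed amber jar, 56 mm across, 100 mm high, origin at the centre of its underside.
- cup: Bystander: open steel cup, 44 mm across, 45 mm high, origin at the centre of its underside.
Not all that is in view belongs to the job. Of the things that look like the cover, the largest one is meant.

How it is judged:
By the outcome, as a careful person would: the job done as asked, in the order asked, and still so for the second after the job is handed in, with the robot touching nothing.
It also fails if it takes over 45 s, if anything falls off the work surface, if the arm or the gripper's body presses on something with over 40 N, if the wrist force passes 120 N, or if a joint passes its speed limit or range.

## Working session

There is one attempt and no reset: what is moved stays moved. The work goes in short steps, Python scripts to look and compute and a tool call to move; the robot and the scene stay as the last step left them, time stands still between calls to the robot, and variables do not carry over. Pictures are saved under pics/ and viewed, and the job is handed in when it is done.

Besides the shell and the picture viewer there is one more tool, called after ">>>" as name(argument=value, ...), one argument or row to a line, values as JSON. jog_arm: Moves the arm, as the interface text tells. Its arguments: {"type":"object","properties":{"deltas":{"type":"array","items":{"type":"number"}}},"required":["deltas"]}

```bash
ls; mkdir -p pics
cat > h.py <<'E'
import numpy as np, cv2
from cell import env, eyes
def snap(n,tag):
    c=eyes.read_camera(n); cv2.imwrite(f'pics/{tag}.png',c['image'][:,:,::-1]); np.savez(f'pics/{tag}.npz',**{k:v for k,v in c.items()}); return c
E
python3 - <<'E'
from h import *
for n in ['scene','top','wrist']:
    c=snap(n,n+'0'); print(n,c['fovy'],c['cx'],c['cy'],[k for k in c]); print(np.round(c['world_from_camera'],3))
print(env.state())
E
```

```text
pics
scene 42.77324041321846 315.73098128396765 240.5790811641932 ['image', 'fovy', 'cx', 'cy', 'world_from_camera']
[[ 6.070000e-01 -4.880000e-01  6.270000e-01  1.566438e+03]
 [ 7.940000e-01  3.820000e-01 -4.720000e-01 -6.913990e+02]
 [-1.000000e-02  7.850000e-01  6.200000e-01  1.029912e+03]
 [ 0.000000e+00  0.000000e+00  0.000000e+00  1.000000e+00]]
top 45.9181934520248 311.7042164853824 243.9185607109838 ['image', 'fovy', 'cx', 'cy', 'world_from_camera']
[[-2.600000e-02  9.980000e-01 -5.300000e-02  5.492300e+02]
 [-1.000000e+00 -2.600000e-02  0.000000e+00 -6.519000e+00]
 [-1.000000e-03  5.300000e-02  9.990000e-01  1.390024e+03]
 [ 0.000000e+00  0.000000e+00  0.000000e+00  1.000000e+00]]
wrist 65.70646984690485 315.78016542678847 235.4600971357199 ['image', 'fovy', 'cx', 'cy', 'world_from_camera']
[[ 3.13000e-01 -9.07000e-01 -2.81000e-01  1.16049e+02]
 [ 9.50000e-01  2.99000e-01  9.40000e-02  6.20396e+02]
 [-1.00000e-03 -2.96000e-01  9.55000e-01  3.84513e+02]
 [ 0.00000e+00  0.00000e+00  0.00000e+00  1.00000e+00]]
{'t': 0.15, 'joints': array([ 1.14738670e+00,  4.91402492e-01,  1.55929298e+00,  2.13858146e-05,
        1.09170535e+00, -1.05598799e-01]), 'qvel': array([ 0.00071389,  0.00015085, -0.00141631, -0.00159469, -0.00012645,
        0.00183415]), 'tau': array([ 1.64304151e-03, -6.12902355e+01, -2.58277452e+01,  6.92215771e-02,
        4.73427947e-02, -1.28408383e-04]), 'eef_pos': array([195.27384823, 593.69290039, 404.31315967]), 'tcp_rot': array([-1.69986357,  1.56998793, -2.01768426]), 'ft_force': array([-0.81991363, -0.09532211, -0.55172188]), 'moment': array([ 0.00125935, -0.00910081,  0.05207248]), 'opening': 1.0001973985764598}
```

View pics/scene0.png

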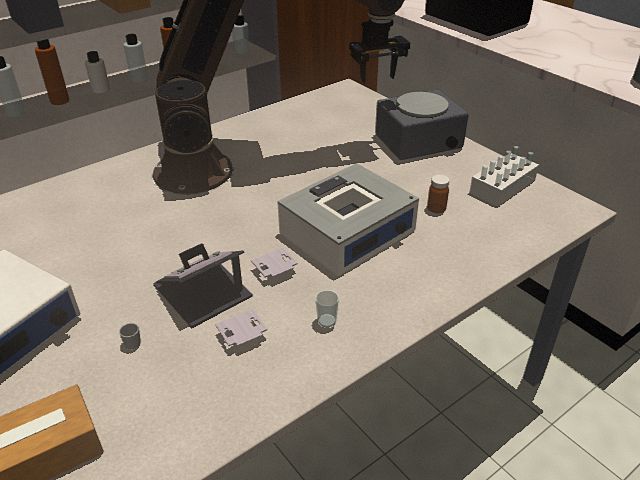

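View pics/top0.png

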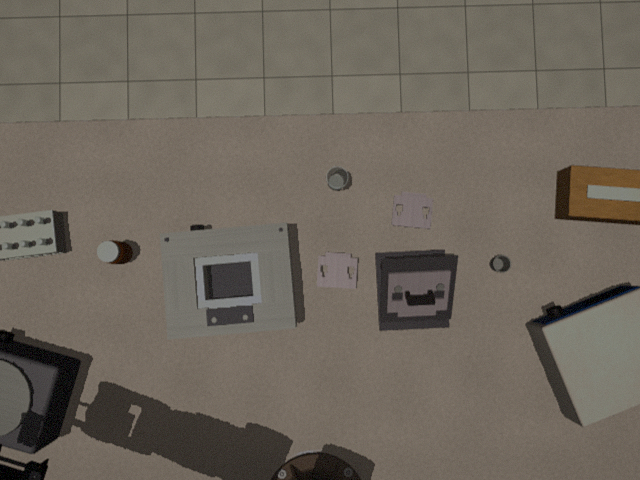

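View pics/wrist0.png

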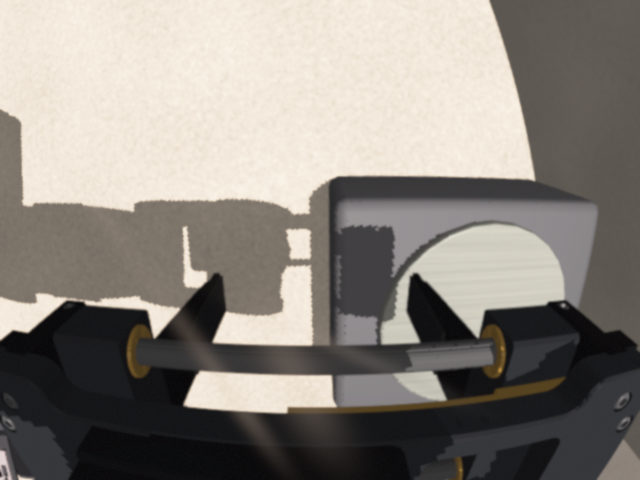

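Run:
```python
import cv2
a=cv2.imread('pics/top0.png')
cv2.imwrite('pics/t_stand.png',cv2.resize(a[240:340,365:470],None,fx=6,fy=6,interpolation=cv2.INTER_CUBIC)[:600])
cv2.imwrite('pics/t_bath.png',cv2.resize(a[215:345,155:305],None,fx=5,fy=4.6,interpolation=cv2.INTER_CUBIC)) if 0 else cv2.imwrite('pics/t_bath.png',cv2.resize(a[215:345,155:305],None,fx=4.5,fy=4.5,interpolation=cv2.INTER_CUBIC))
b=cv2.imread('pics/scene0.png')
cv2.imwrite('pics/s_stand.png',cv2.resize(b[235:330,145:260],None,fx=6,fy=6,interpolation=cv2.INTER_CUBIC))
cv2.imwrite('pics/s_bath.png',cv2.resize(b[160:280,270:425],None,fx=5,fy=5,interpolation=cv2.INTER_CUBIC))
```

```text
(no output)
```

View pics/t_stand.png

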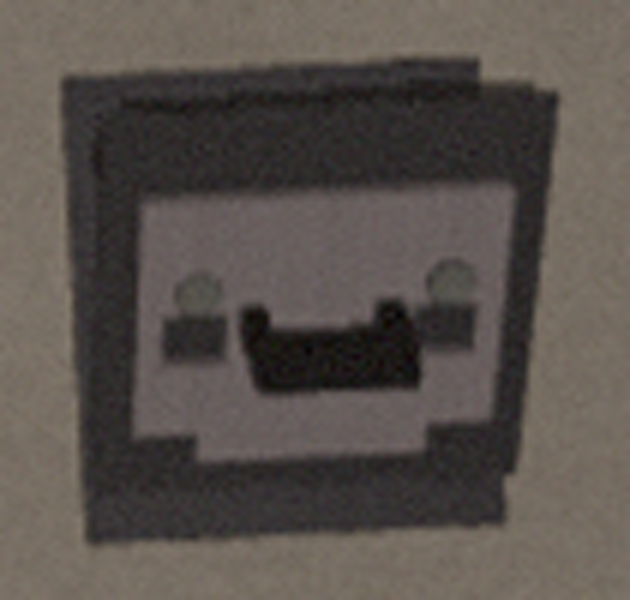

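View pics/t_bath.png

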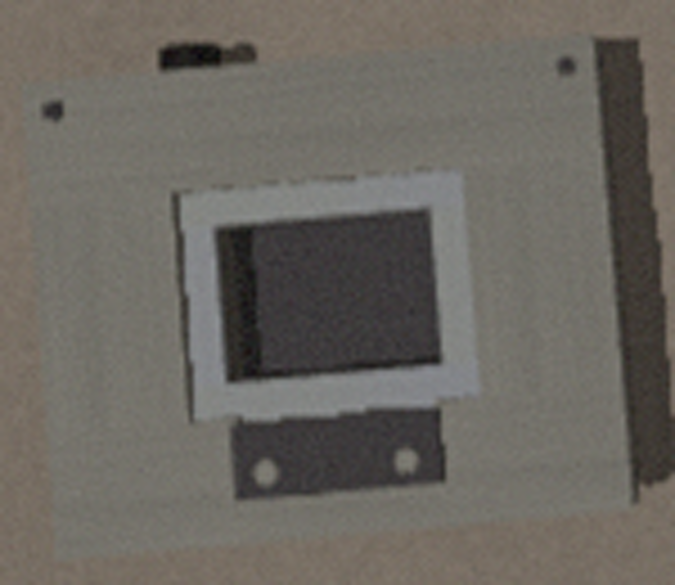

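View pics/s_stand.png

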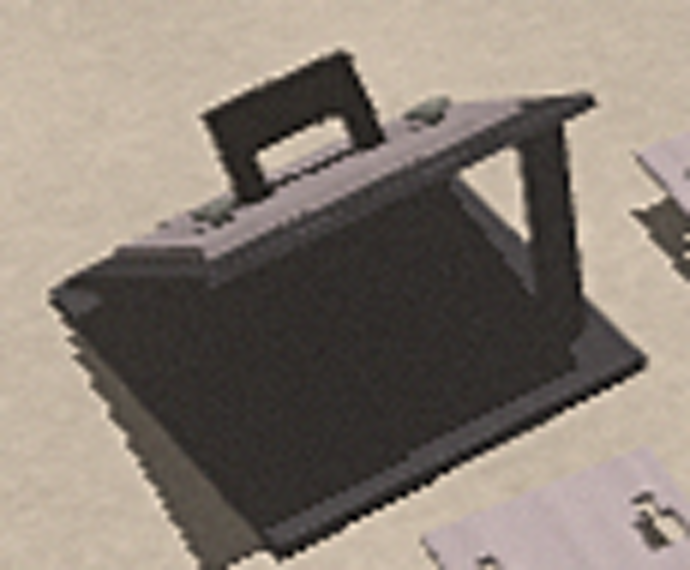

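View pics/s_bath.png

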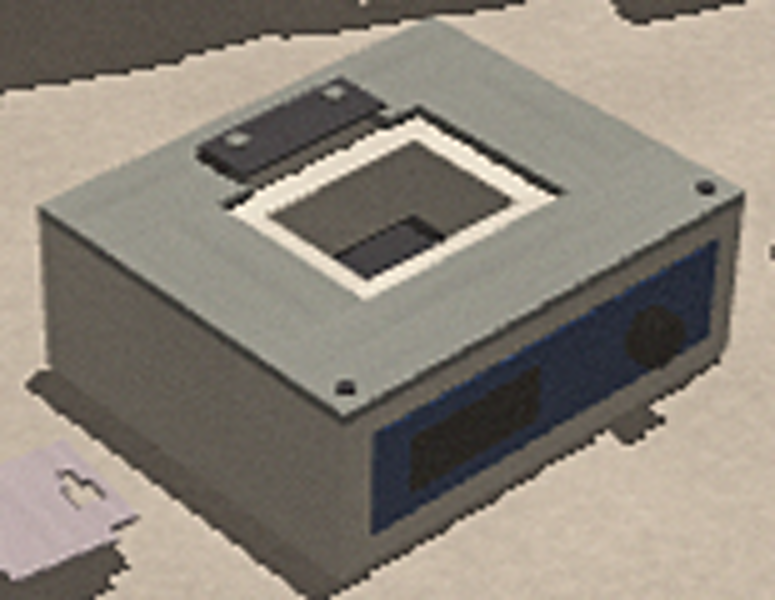

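```bash
cat > fit.py <<'E'
from h import *
from scipy.optimize import least_squares
from scipy.spatial.transform import Rotation as R
def proj(c,P):
    T=np.linalg.inv(c['world_from_camera']); P=np.atleast_2d(P)@T[:3,:3].T+T[:3,3]
    f=240/np.tan(np.radians(float(c['fovy']))/2)
    return np.c_[c['cx']+f*P[:,0]/-P[:,2], c['cy']-f*P[:,1]/-P[:,2]]
def projF(c,P):
    T=np.linalg.inv(c['world_from_camera']); P=np.atleast_2d(P)@T[:3,:3].T+T[:3,3]
    f=240/np.tan(np.radians(float(c['fovy']))/2)
    rho=np.hypot(P[:,0],P[:,1]); th=np.arctan2(rho,-P[:,2])
    return np.c_[c['cx']+f*th*P[:,0]/rho, c['cy']-f*th*P[:,1]/rho]
def load(t): return dict(np.load(f'pics/{t}.npz'))
def pix(l,k,o): return (np.array(l,float)+.5)/k-.5+np.array(o)
E
cat > f1.py <<'E'
from fit import *
top,sc=load('top0'),load('scene0')
# bath
B=[(120,145,107),(120,-145,107),(-120,-145,107),(-120,145,107),(40,55,100),(40,-55,100),(-40,-55,100),(-40,55,100),(-60,-52,115),(-98,-52,115),(-98,52,115)]
bt=pix([(22,90),(595,38),(633,503),(57,557),(215,228),(430,208),(441,362),(228,381),(440,408),(445,482),(236,500)],4.5,(155,215))
BS=[(120,-145,107),(120,145,107),(-120,145,107),(-120,-145,107)]
bs=pix([(340,415),(742,195),(430,18),(40,208)],5,(270,160))
B=np.array(B,float);BS=np.array(BS,float)
def W(p,X): return R.from_euler('z',p[2]).apply(X)+[p[0],p[1],0]
def res(p,m): 
    r=[]
    if 't' in m: r.append((proj(top,W(p,B))-bt).ravel())
    if 's' in m: r.append((proj(sc,W(p,BS))-bs).ravel())
    return np.concatenate(r)
for m in ['t','s','ts']:
    s=least_squares(res,[530,190,0],args=(m,),x_scale=[100,100,1],loss='soft_l1'); print('bath',m,s.x,np.round(res(s.x,m),1))
# cover
C=np.array([(55,70,3),(55,-70,3),(-55,-70,6),(-55,70,6),(-69,45,6),(-69,-45,6),(16,48,14),(16,-48,14),(-7,31,46),(-7,-31,46)],float)
ct=pix([(143,197),(517,182),(492,425),(133,437),(198,462),(428,448),(200,295),(452,282),(262,392),(418,385)],6,(365,240))
CS=np.array([(7,-31,46),(7,31,46),(55,-70,6),(55,70,6),(16,-48,14),(16,48,14)],float)
cs=pix([(203,116),(347,53),(205,248),(525,103),(212,212),(430,110)],6,(145,235))
def W2(p,X): return (R.from_euler('z',p[3])*R.from_euler('y',-np.radians(35))).apply(X)+p[:3]
def res2(p,m):
    r=[]
    if 't' in m: r.append((proj(top,W2(p,C))-ct).ravel())
    if 's' in m: r.append((proj(sc,W2(p,CS))-cs).ravel())
    return np.concatenate(r)
for m in ['t','s','ts']:
    s=least_squares(res2,[520,-200,80,0],args=(m,),x_scale=[100,100,100,1],loss='soft_l1'); print('cover',m,s.x,np.round(res2(s.x,m),1))
E
python3 f1.py
```

```text
bath t [5.40180090e+02 1.85978673e+02 6.26504124e-02] [-0.1 -1.6 -0.2 -1.2  0.5  1.3 -0.   0.7 -0.2 -0.6  0.2 -0.4  0.7  0.5
 -0.3  0.6 -0.4 -0.4 -0.1  0.1  0.   0.3]
bath s [5.44789991e+02 1.84748944e+02 5.88866518e-02] [ 0.1  0.6  0.4 -0.4  0.2 -0.2 -1.  -0.3]
bath ts [5.40818522e+02 1.86073651e+02 6.19149117e-02] [-0.1 -1.9 -0.2 -1.5  0.4  1.1 -0.1  0.4 -0.2 -0.8  0.2 -0.6  0.6  0.3
 -0.4  0.3 -0.5 -0.7 -0.2 -0.1 -0.1 -0.  -0.3 -0.4 -0.4 -1.4 -0.5 -0.9
 -1.4 -1. ]
cover t [ 5.06161987e+02 -2.47811949e+02  8.38623848e+01  2.04497547e-02] [-0.1  0.2 -0.1 -0.2  0.  -1.3  0.1 -0.5 -0.3 -0.5 -0.4  0.   0.2  0.3
  0.6  0.5 -0.8  0.6  0.9  0.5]
cover s [ 5.29596626e+02 -2.56392284e+02  9.56961606e+01  3.05909180e-02] [ 1.1  0.2  0.5 -0.1 -0.5  1.  -0.4 -0.5 -0.  -0.1 -0.3 -0.3]
cover ts [ 5.06292175e+02 -2.48476849e+02  7.65432366e+01  2.41393980e-02] [-0.3  0.2 -0.7 -0.4 -0.3 -1.7  0.1 -0.7 -0.4 -0.8 -0.7 -0.3 -0.   0.2
  0.1  0.3 -1.   0.4  0.5  0.2  0.7  0.1 -0.3  0.1 -1.1  0.5 -1.9 -0.4
 -0.5 -0.5 -1.4 -0.2]
```

```bash
cat > plan.py <<'E'
from fit import *
def cur():
    s=env.state(); return s, np.array(s['eef_pos']), R.from_euler('xyz',s['tcp_rot'])
def rotgrasp(tilt,yaw,sgn=1):
    # tool x tilted 'tilt' rad outward from down; tool y along sgn*(cover x)
    c,s=np.cos(tilt),np.sin(tilt)
    x=np.array([s,0,-c]); y=sgn*np.array([c,0,s]); z=np.cross(x,y)
    return R.from_euler('z',yaw)*R.from_matrix(np.c_[x,y,z])
def rows(p0,R0,p1,R1,n,g):
    dr=(R0.inv()*R1).as_rotvec()/n; out=[]
    p=p0; Rr=R0
    for i in range(n):
        pn=p0+(p1-p0)*(i+1)/n
        out.append(list(np.round(Rr.inv().apply(pn-p),1))+list(np.round(dr,4))+[g]); p=pn; Rr=Rr*R.from_rotvec(dr)
    return out
def show(rs):
    print('['+',\n'.join(','.join('%g'%v for v in r) for r in rs)+']')
E
python3 - <<'E'
from plan import *
s,p,Rt=cur(); print(p,np.round(Rt.as_matrix(),3))
T=load('wrist0')['world_from_camera']
print(np.round(Rt.inv().apply(T[:3,3]-p),1), np.round(Rt.as_matrix().T@T[:3,:3],3))
for sg in (1,-1):
    print(sg,(Rt.inv()*rotgrasp(0,0.0,sg)).as_rotvec(), np.round(rotgrasp(.61,.024,sg).as_matrix(),2))
E
```

```text
[195.27384823 593.69290039 404.31315967] [[-0.     0.312  0.95 ]
 [-0.001  0.95  -0.312]
 [-1.    -0.001 -0.   ]]
[ 19.8   0.6 -83.6] [[ 0.     0.297 -0.955]
 [ 1.     0.001  0.   ]
 [ 0.001 -0.955 -0.297]]
1 [1.25297556e+00 4.12173442e-04 7.59125902e-04] [[ 0.57  0.82  0.02]
 [ 0.01  0.02 -1.  ]
 [-0.82  0.57 -0.  ]]
-1 [-1.88861690e+00 -8.28138841e-04  4.49644565e-04] [[ 0.57 -0.82 -0.02]
 [ 0.01 -0.02  1.  ]
 [-0.82 -0.57  0.  ]]
```

Run:
```python
from plan import *
s,p,Rt=cur()
n=10; R1=rotgrasp(0,.024); dr=(Rt.inv()*R1).as_rotvec()/n; rs=[]
r0,a0=np.hypot(*p[:2]),np.arctan2(p[1],p[0]); Rr=Rt; pp=p
for i in range(n):
    f=(i+1)/n; a=a0+(-.47-a0)*f*0.62; r=r0+(560-r0)*f
    pn=np.array([r*np.cos(a),r*np.sin(a),p[2]]); rs.append(list(np.round(Rr.inv().apply(pn-pp)))+list(np.round(dr,3))+[1]); pp=pn; Rr=Rr*R.from_rotvec(dr)
show(rs); print(pp)
```

```text
[0,-10,66,0.123,0,0,1,
0,-9,65,0.123,0,0,1,
0,-8,65,0.123,0,0,1,
0,-7,64,0.123,0,0,1,
0,-6,64,0.123,0,0,1,
0,-5,63,0.123,0,0,1,
0,-4,62,0.123,0,0,1,
0,-3,62,0.123,0,0,1,
0,-2,61,0.123,0,0,1,
0,-1,60,0.123,0,0,1]
[550.46994949 102.87290563 404.31315967]
```

>>> jog_arm(
  deltas=[0, -9, 60, 0.12, 0, 0, 1, 0, -9, 60, 0.12, 0, 0, 1, 0, -8, 60, 0.12, 0, 0, 1, 0, -7, 60, 0.12, 0, 0, 1, 0, -6, 60, 0.12, 0, 0, 1, 0, -5, 60, 0.12, 0, 0, 1, 0, -4, 60, 0.12, 0, 0, 1, 0, -3, 60, 0.12, 0, 0, 1, 0, -2, 60, 0.12, 0, 0, 1, 0, -1, 60, 0.12, 0, 0, 1],
)

```text
t: 1.4
eef_pos: [533.5, 111.5, 401.9]
tcp_rot: [-0.835, 1.568, -2.385]
ft_force: [0.7, 0.3, 0.2]
opening: 1.0
```

Run:
```python
from plan import *
c=snap('wrist','w1'); 
s,p,Rt=cur(); print(p,s['joints'],np.abs(s['qvel']).max())
show(rows(p,Rt,np.array([500,-254,400.]),rotgrasp(0,.024),8,1))
```

```text
[534.14001106 106.16346062 401.80246281] [ 0.07539969  0.3805315   1.75989974 -0.00397384  1.00341017  0.06540858] 0.09881186592026096
[0.4,-4.8,45,-0.0015,0.0004,0.0003,1,
0.4,-4.9,45,-0.0015,0.0004,0.0003,1,
0.4,-4.9,45,-0.0015,0.0004,0.0003,1,
0.3,-5,44.9,-0.0015,0.0004,0.0003,1,
0.3,-5.1,44.9,-0.0015,0.0004,0.0003,1,
0.3,-5.1,44.9,-0.0015,0.0004,0.0003,1,
0.3,-5.2,44.9,-0.0015,0.0004,0.0003,1,
0.2,-5.3,44.9,-0.0015,0.0004,0.0003,1]
```

View pics/w1.png

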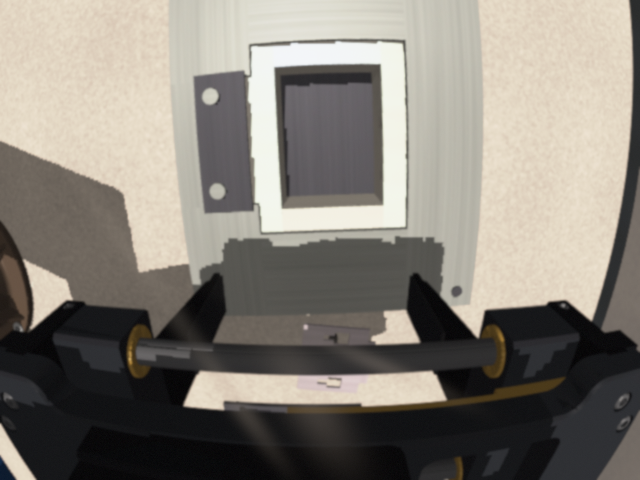

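Run:
```python
import cv2
a=cv2.imread('pics/w1.png')
cv2.imwrite('pics/w1b.png',cv2.resize(a[30:240,185:415],None,fx=2.8,fy=2.8,interpolation=cv2.INTER_CUBIC))
```

```text
(no output)
```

View pics/w1b.png

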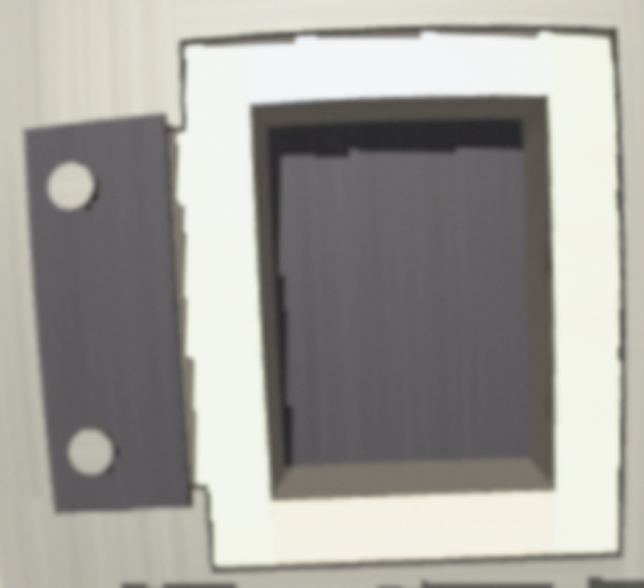

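>>> jog_arm(
  deltas=[0, -5, 45, 0, 0, 0, 1, 0, -5, 45, 0, 0, 0, 1, 0, -5, 45, 0, 0, 0, 1, 0, -5, 45, 0, 0, 0, 1, 0, -5, 45, 0, 0, 0, 1, 0, -5, 45, 0, 0, 0, 1, 0, -5, 45, 0, 0, 0, 1, 0, -5, 45, 0, 0, 0, 1],
)

```text
t: 2.45
eef_pos: [496.3, -265.5, 402.3]
tcp_rot: [-0.851, 1.567, -2.41]
ft_force: [-0.1, -0.1, 0.3]
opening: 1.0
```

```bash
cat > f2.py <<'E'
from plan import *
w=load('w1')
B=np.array([(-40,55,100),(40,55,100),(40,-55,100),(-40,-55,100),(-57,73,107),(58,73,107),(58,-73,107),(-57,-73,107),(-98,52,115),(-60,52,115),(-60,-52,115),(-98,-52,115)],float)
b=pix([(251,104),(546,96),(553,489),(272,498),(183,42),(615,30),(620,553),(215,568),(25,130),(165,115),(191,505),(57,512)],2.8,(185,30))
def W(p,X): return R.from_euler('z',p[2]).apply(X)+[p[0],p[1],p[3] if len(p)>3 else 0]
res=lambda p:(projF(w,W(p,B))-b).ravel()
for x0 in ([540,186,.06],[540,186,.06,0]):
    s=least_squares(res,x0,x_scale=[100,100,1,100][:len(x0)],loss='soft_l1'); print(s.x,np.round(res(s.x),1))
E
python3 f2.py
python3 - <<'E'
from plan import *
s,p,Rt=cur(); print(p,s['joints'])
R1=rotgrasp(np.radians(35),.024)
H=np.array([486,-248,107.]); n=-R1.as_matrix()[:,0]; print(H+171*n,H+271*n)
show(rows(p,Rt,H+281*n,R1,6,1))
E
```

```text
[5.43065057e+02 1.86760912e+02 6.14771381e-02] [-0.6 -0.4  1.1 -0.8  1.3  0.5 -0.3  1.1 -1.3 -0.9  0.7 -1.1  1.1  1.3
 -0.8  1.6 -0.3 -0.4  0.2 -1.  -0.   0.5 -0.5  0.5]
[ 5.42856361e+02  1.86673374e+02  6.09836136e-02 -2.91316000e+00] [-0.4  0.3  0.2 -0.1  0.4 -0.2 -0.3  0.3 -0.8 -0.  -0.4 -0.2 -0.1  0.4
 -0.6  0.6  0.7  0.1  0.7 -0.3  0.3 -0.3  0.2 -0.4]
[ 496.34456504 -265.47755438  402.26629982] [-0.60789912  0.40554175  1.71618246 -0.00477494  1.0208308  -0.61748043]
[ 387.94667552 -250.35373172  247.07499957] [ 330.60555009 -251.73018302  328.990204  ]
[10.9,-28.5,-2.6,-0.0018,0.001,0.1023,1,
8,-29.5,-2.7,-0.0018,0.001,0.1023,1,
4.9,-30.1,-2.7,-0.0018,0.001,0.1023,1,
1.8,-30.5,-2.8,-0.0018,0.001,0.1023,1,
-1.3,-30.5,-2.8,-0.0018,0.001,0.1023,1,
-4.4,-30.2,-2.9,-0.0018,0.001,0.1023,1]
```

>>> jog_arm(
  deltas=[11, -28, -3, 0, 0, 0.102, 1, 8, -30, -3, 0, 0, 0.102, 1, 5, -30, -3, 0, 0, 0.102, 1, 2, -30, -3, 0, 0, 0.102, 1, -1, -30, -3, 0, 0, 0.102, 1, -4, -30, -3, 0, 0, 0.102, 1, 0, 0, 0, 0, 0, 0, 1],
)

```text
t: 3.32
eef_pos: [333.9, -252.8, 337.8]
tcp_rot: [1.574, 0.991, 0.014]
ft_force: [-0.1, -0.9, 0.5]
opening: 0.999
```

Run:
```python
from plan import *
s,p,Rt=cur(); print(p,s['joints'])
c=snap('wrist','w2')
print(np.round(Rt.as_matrix(),3))
```

```text
[ 333.91203858 -252.81870655  337.81151873] [-0.89204185  0.28494452  2.20838019  1.07147675  0.51373385 -1.82549437]
[[ 0.548  0.836  0.011]
 [ 0.008  0.008 -1.   ]
 [-0.836  0.548 -0.002]]
```

View pics/w2.png

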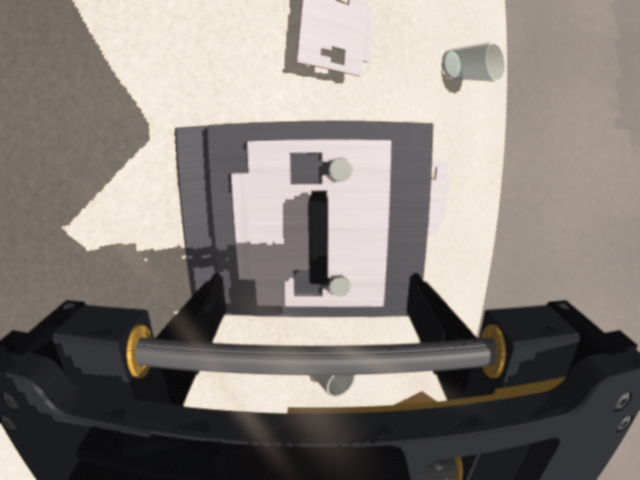

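Run:
```python
import cv2
a=cv2.imread('pics/w2.png')
cv2.imwrite('pics/w2b.png',cv2.resize(a[115:325,170:440],None,fx=2.8,fy=2.8,interpolation=cv2.INTER_CUBIC))
```

```text
(no output)
```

View pics/w2b.png

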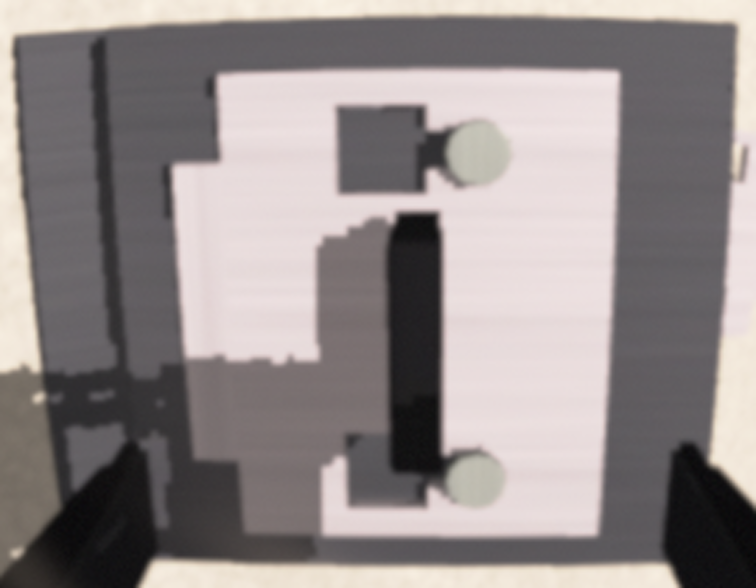

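```bash
cat > f3.py <<'E'
from plan import *
w=load('w2')
C=np.array([(55,70,6),(-55,70,6),(-55,45,6),(-69,45,6),(-69,-45,6),(-55,-45,6),(-55,-70,6),(55,-70,6),(-22.5,60.5,6),(2.5,60.5,6),(-22.5,35.5,6),(2.5,35.5,6),(-22.5,-60.5,6),(2.5,-60.5,6),(16,48,14),(16,-48,14),(-7,31,46),(7,31,46),(7,-31,46),(-7,-31,46)],float)
b=pix([(619,71),(217,74),(219,162),(171,163),(193,459),(239,462),(245,534),(599,537),(337,106),(426,105),(339,192),(426,191),(348,507),(427,505),(479,153),(475,479),(389,238),(441,238),(441,470),(391,470)],2.8,(170,115))
def W(p,X):
    pitch=p[4] if len(p)>4 else np.radians(35); roll=p[5] if len(p)>5 else 0
    return (R.from_euler('z',p[3])*R.from_euler('y',-pitch)*R.from_euler('x',roll)).apply(X)+p[:3]
res=lambda p:(projF(w,W(p,C))-b).ravel()
for x0 in ([506,-248,78,.024],[506,-248,78,.024,.61,0]):
    s=least_squares(res,x0,x_scale=[100,100,100,1,1,1][:len(x0)],loss='soft_l1'); print(np.round(s.x,3),np.round(res(s.x),1))
    print('handle',W(s.x,[[0,0,35.]]))
E
python3 f3.py
```

```text
[ 5.07662e+02 -2.47803e+02  7.97240e+01  2.00000e-02] [-0.1 -0.2  0.2 -0.4  0.7 -0.   0.6  0.1  0.4 -0.4 -0.  -1.1 -0.1 -0.9
 -0.5 -1.4 -0.7 -0.7  0.2 -0.7 -0.7  0.5  0.5  0.7 -0.4 -0.3  0.6  0.6
 -0.6 -0.4 -0.3  0.8 -1.2  0.3  1.   0.3  0.9  1.7 -0.5  1.6]
handle [[ 487.59133569 -248.20977067  108.39466624]]
[ 5.07953e+02 -2.48064e+02  7.91830e+01  2.10000e-02  6.06000e-01
 -1.20000e-02] [-0.6 -0.1  0.4 -0.2  0.9  0.1  0.8  0.3  0.4  0.  -0.1 -0.8 -0.2 -0.5
 -0.5 -1.3 -0.6 -0.6  0.2 -0.6 -0.6  0.6  0.4  0.7 -0.4  0.   0.5  0.9
 -0.7 -0.5 -0.3  0.8 -1.  -0.4  1.2 -0.4  1.2  1.2 -0.3  1.1]
handle [[ 488.00352627 -248.04708784  107.94092779]]
```

```bash
cat > g.py <<'E'
from plan import *
import sys
s,p,Rt=cur(); R1=rotgrasp(np.radians(35),.02); M=R1.as_matrix(); n=-M[:,0]; u=M[:,1]
H=np.array([487.6,-248.2,108.3]); back=float(sys.argv[1]); N=int(sys.argv[2])
show(rows(p,Rt,H+(171+back)*n+1.5*u,R1,N,1)); print('rel',R1.inv().apply(p-(H+171*n+1.5*u)),(R1.inv()*Rt).as_rotvec())
E
python3 g.py 30 4
```

```text
[18.8,-0.7,-0.5,-0.0021,0.001,0.0078,1,
18.8,-0.8,-0.5,-0.0021,0.001,0.0078,1,
18.8,-1,-0.5,-0.0021,0.001,0.0078,1,
18.8,-1.1,-0.5,-0.0021,0.001,0.0078,1]
rel [-105.09625704    4.98943365    1.83136822] [ 0.0083332  -0.00382667 -0.03118521]
```

>>> jog_arm(
  deltas=[19, -1, -0.5, -0.002, 0.001, 0.008, 1, 19, -1, -0.5, -0.002, 0.001, 0.008, 1, 19, -1, -0.5, -0.002, 0.001, 0.008, 1, 19, -1, -0.5, -0.002, 0.001, 0.008, 1, 0, 0, 0, 0, 0, 0, 1],
)

```text
t: 4.0
eef_pos: [379.6, -251.3, 272.8]
tcp_rot: [1.573, 0.962, 0.024]
ft_force: [-0.6, -0.0, -0.0]
opening: 1.001
```

```bash
python3 g.py 0 3; python3 -c "
from h import *
snap('wrist','w3')"
```

```text
[8.6,-1.4,-0.3,0.0003,-0.0007,0.0006,1,
8.6,-1.4,-0.3,0.0003,-0.0007,0.0006,1,
8.6,-1.4,-0.3,0.0003,-0.0007,0.0006,1]
rel [-25.7721762    4.35163407   0.9659581 ] [-0.00088728  0.00200621 -0.0018754 ]
```

View pics/w3.png

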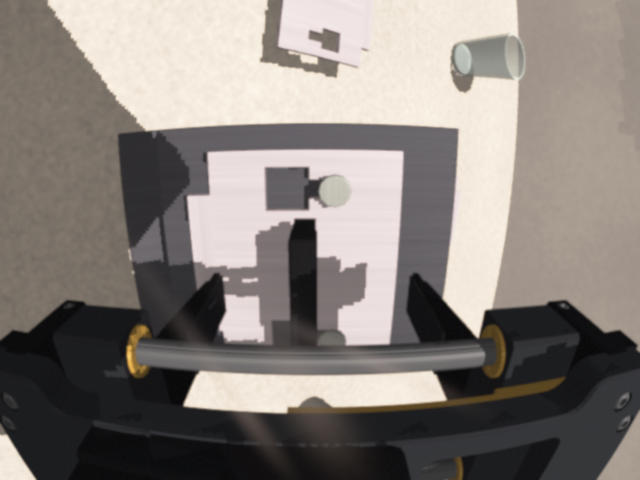

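>>> jog_arm(
  deltas=[9, -2, 0, 0, 0, 0, 1, 9, -1.5, 0, 0, 0, 0, 1, 8, -1, 0, 0, 0, 0, 1, 0, 0, 0, 0, 0, 0, 1],
)

```text
t: 4.55
eef_pos: [391.6, -251.4, 251.8]
tcp_rot: [1.57, 0.96, 0.022]
ft_force: [0.3, -0.3, -0.4]
opening: 0.999
```

```bash
python3 g.py 0 1
```

```text
[1.6,-2.1,-1.2,0.0026,-0.001,-0.0003,1]
rel [-1.63761905  2.12794243  1.23055812] [-0.00260994  0.00104891  0.00031431]
```

>>> jog_arm(
  deltas=[2, -2.5, -1, 0, 0, 0, 1, 0, 0, 0, 0, 0, 0, 0, 0, 0, 0, 0, 0, 0, 0, 0, 0, 0, 0, 0, 0, 0, 0, 0, 0, 0, 0, 0, 0, 0, 0, 0, 0, 0, 0, 0],
)

```text
t: 5.3
eef_pos: [390.4, -250.4, 249.5]
tcp_rot: [1.569, 0.959, 0.021]
ft_force: [-0.3, 0.5, 0.3]
opening: 0.532
```

```bash
python3 g.py 0 1; python3 -c "
from h import *
s=env.state();print(s['opening'],s['ft_force'],s['moment'])
snap('wrist','w4')"
```

```text
[0.4,0.1,-0.2,0.0028,-0.0005,-0.001,1]
rel [-0.42129987 -0.14949169  0.24038004] [-0.00281158  0.00053184  0.00104017]
0.5317586171007733 [-0.28063767  0.48074306  0.28368536] [-0.05373008  0.44935095  0.0282032 ]
```

View pics/w4.png

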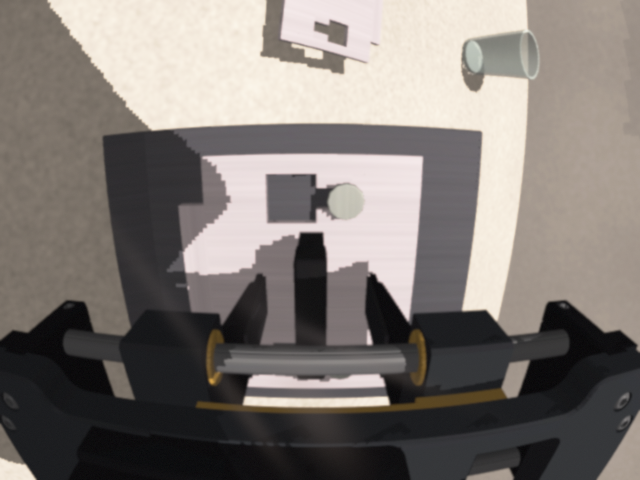

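Still closing, centred on the handle (bar at x≈311, fingers at 265 and 368). Let it finish.

>>> jog_arm(
  deltas=[0, 0, 0, 0, 0, 0, 0, 0, 0, 0, 0, 0, 0, 0, 0, 0, 0, 0, 0, 0, 0, 0, 0, 0, 0, 0, 0, 0, 0, 0, 0, 0, 0, 0, 0],
)

```text
t: 5.98
eef_pos: [390.3, -250.3, 249.4]
tcp_rot: [1.569, 0.96, 0.021]
ft_force: [-0.4, 0.9, 0.5]
opening: 0.145
```

>>> jog_arm(
  deltas=[0, 0, 0, 0, 0, 0, 0, 0, 0, 0, 0, 0, 0, 0],
)

```text
t: 6.22
eef_pos: [390.3, -250.3, 249.3]
tcp_rot: [1.569, 0.96, 0.021]
ft_force: [-0.7, -0.7, -0.4]
opening: 0.144
```

```bash
python3 g.py 0 1; python3 -c "
from h import *
s=env.state();print(s['opening'],s['ft_force'],s['moment'])
"
```

```text
[0.4,0.4,-0.2,0.0026,-0.0006,-0.0004,1]
rel [-0.3821123  -0.36562045  0.18215101] [-0.00263183  0.00058753  0.00036606]
0.14383124562017274 [-0.68044742 -0.70015539 -0.37765811] [-0.07203976  0.50473156  0.04913799]
```

>>> jog_arm(
  deltas=[-2, 0, 0, 0, 0, 0, 0, 0, 0, 0, 0, 0, 0, 0],
)

```text
t: 6.48
eef_pos: [389.0, -250.3, 250.9]
tcp_rot: [1.569, 0.96, 0.021]
ft_force: [-0.8, -0.1, -2.0]
opening: 0.145
```

```bash
python3 g.py 0 1; python3 -c "
from h import *
s=env.state();print(s['opening'],s['ft_force'],s['moment'])
"
```

```text
[2.4,0.5,-0.1,0.0025,-0.0008,0.0002,1]
rel [-2.39424874 -0.49892552  0.10846362] [-0.00250013  0.00080869 -0.00016511]
0.1451095733218237 [-0.83117745 -0.06984997 -2.03831339] [-0.09945964  0.63525015  0.04950168]
```

>>> jog_arm(
  deltas=[0, 5, 0, 0, 0, 0, 0, 0, 5, 0, 0, 0, 0, 0, 0, 5, 0, 0, 0, 0, 0, 0, 5, 0, 0, 0, 0, 0, 0, 5, 0, 0, 0, 0, 0, 0, 0, 0, 0, 0, 0, 0],
)

```text
t: 7.22
eef_pos: [411.2, -249.7, 266.4]
tcp_rot: [1.569, 0.96, 0.022]
ft_force: [0.3, 0.7, -2.9]
opening: 0.145
```

```bash
python3 g.py 0 1; python3 -c "
from h import *
s=env.state();print(s['opening'],s['ft_force'],s['moment'])
snap('wrist','w5')"
```

```text
[2.3,-26.6,-0.1,0.003,-0.0009,-0,1]
rel [-2.33455031e+00  2.65550767e+01 -1.13996172e-02] [-2.98622109e-03  8.80780220e-04  3.86863149e-05]
0.1450403299043005 [ 0.33994757  0.71053727 -2.90257704] [-0.14229166  0.65248134  0.03526666]
```

View pics/w5.png

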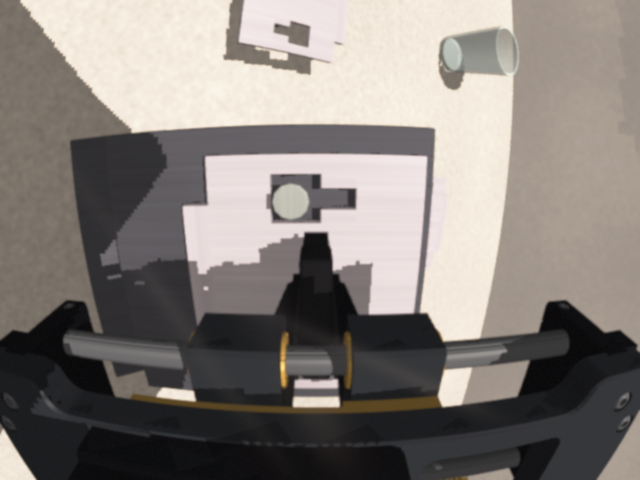

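>>> jog_arm(
  deltas=[0, -1.5, 0, 0, 0, 0, 0, 0, 0, 0, 0, 0, 0, 0],
)

```text
t: 7.52
eef_pos: [409.5, -249.6, 265.1]
tcp_rot: [1.57, 0.961, 0.022]
ft_force: [-0.0, -0.3, -1.5]
opening: 0.147
```

```bash
python3 g.py 0 1; python3 -c "
from h import *
c=snap('wrist','w6')
a=c['image'][:,:,::-1]
cv2.imwrite('pics/w6b.png',cv2.resize(a[130:400,180:440],None,fx=2.2,fy=2.2,interpolation=cv2.INTER_CUBIC))"
```

```text
[2.3,-24.5,0.1,0.0025,-0.0013,0.0006,1]
rel [-2.27960898 24.4624943  -0.1258792 ] [-0.00249414  0.00125988 -0.0006133 ]
```

View pics/w6b.png

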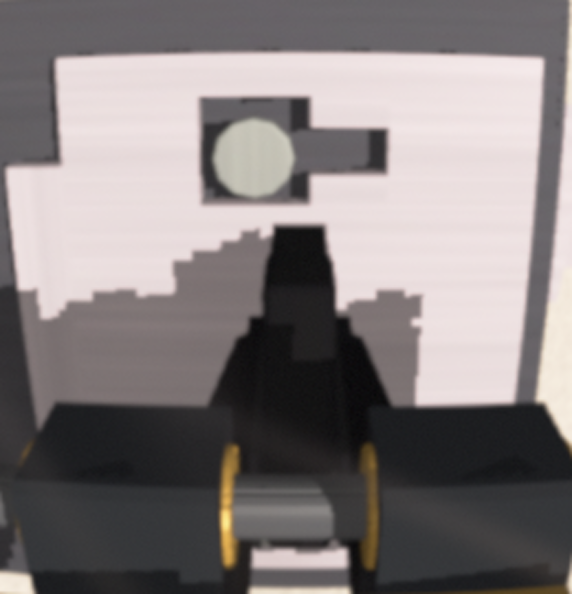

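>>> jog_arm(
  deltas=[0, 0, 1.5, 0, 0, 0, 0, -5, 0, 0, 0, 0, 0, 0, -6, 0, 0, 0, 0, 0, 0],
)

```text
t: 7.95
eef_pos: [402.9, -251.5, 274.4]
tcp_rot: [1.571, 0.961, 0.023]
ft_force: [0.6, 0.8, -2.1]
opening: 0.147
```

```bash
python3 g.py 0 1; python3 -c "
from h import *
s=env.state();print(s['opening'],s['ft_force'],s['moment'])
c=snap('wrist','w7')
a=c['image'][:,:,::-1]
cv2.imwrite('pics/w7b.png',cv2.resize(a[130:400,180:440],None,fx=2.2,fy=2.2,interpolation=cv2.INTER_CUBIC))"
```

```text
[13.7,-24.3,-1.6,0.0022,-0.0016,0.0011,1]
rel [-13.63496232  24.34466744   1.56611396] [-0.00215281  0.0016294  -0.00113098]
0.14655284554209544 [ 0.59099086  0.79782859 -2.05999854] [-0.06561986  0.65419053 -0.0170519 ]
```

View pics/w7b.png

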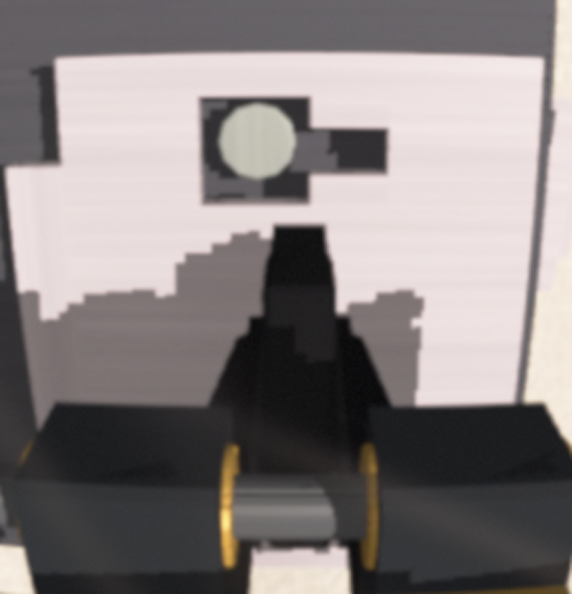

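>>> jog_arm(
  deltas=[-8, 0, 0, 0, 0, 0, 0, -12, 0, 0, 0, 0, 0, 0, -20, 0, 0, 0, 0, 0, 0, -25, 0, 0, 0, 0, 0, 0, 0, 0, 0, 0, 0, 0, 0],
)

```text
t: 8.62
eef_pos: [363.2, -252.0, 331.2]
tcp_rot: [1.569, 0.961, 0.021]
ft_force: [-0.4, -0.1, -3.4]
opening: 0.146
```

```bash
python3 -c "
from plan import *
s,p,Rt=cur();print(s['opening'],s['ft_force'],s['moment'],p,s['joints'])
c=snap('wrist','w8');c=snap('scene','s8')"
```

```text
0.14602790415811587 [-0.43032844 -0.06156572 -3.41050576] [-0.11207253  0.62837542 -0.03651482] [ 363.23350291 -252.00905512  331.23178257] [-0.83787784  0.32500432  2.17248512  1.1524704   0.49450613 -1.86467173]
```

View pics/w8.png

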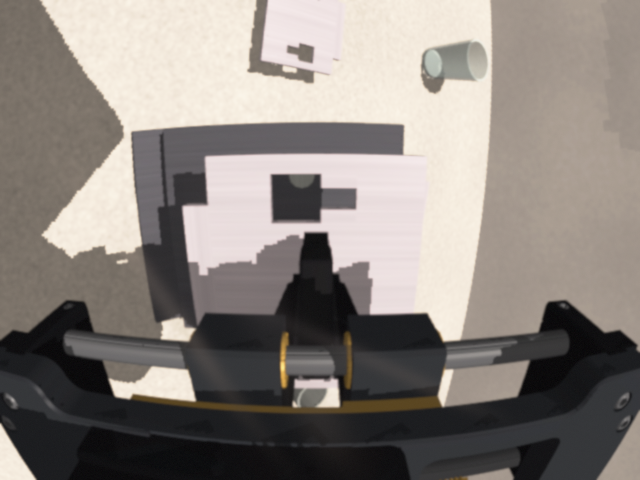

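View pics/s8.png

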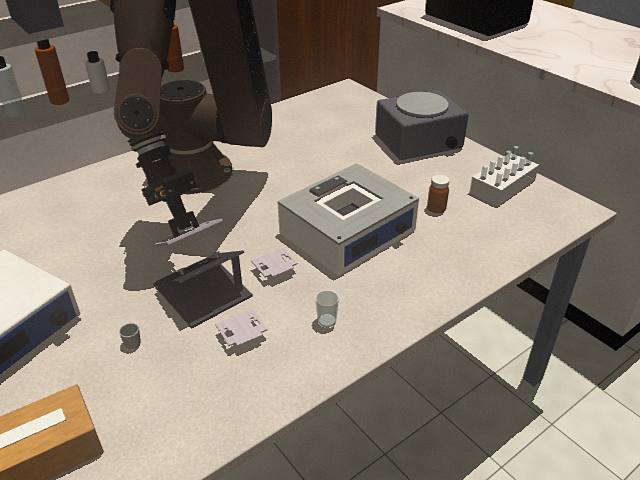

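```bash
cat > f4.py <<'E'
from plan import *
w=load('w7')
C=np.array([(-55,70,6),(55,70,6),(-55,45,6),(-69,45,6),(-22.5,60.5,6),(2.5,60.5,6),(-22.5,35.5,6),(2.5,35.5,6),(20,53.5,6),(20,42.5,6)],float)
b=pix([(56,57),(544,57),(60,163),(6,166),(201,97),(309,97),(203,204),(309,204),(387,128),(388,173)],2.2,(180,130))
p=np.array([402.9,-251.5,274.4]); Rt=R.from_euler('xyz',[1.571,.961,.023])
# cover in tool nominal: cover x=tool y, cover z=-tool x, cover y=-tool z
Rn=R.from_matrix(np.array([[0,0,-1],[1,0,0],[0,-1,0]],float))
def W(q,X): return Rt.apply((Rn*R.from_rotvec(q[3:])).apply(X)+q[:3])+p
res=lambda q:(projF(w,W(q,C))-b).ravel()
s=least_squares(res,[206,0,0,0,0,0],x_scale=[100,100,100,1,1,1]); print(np.round(s.x,4),np.round(res(s.x),1))
J=s.jac; cov=np.linalg.inv(J.T@J)*.25; print(np.sqrt(np.diag(cov)))
print('handle in tool',(Rn*R.from_rotvec(s.x[3:])).apply([0,0,35])+s.x[:3])
E
python3 f4.py
```

```text
[ 2.073256e+02  6.091000e-01 -4.740000e-02  1.650000e-02  2.800000e-03
 -3.500000e-03] [-0.2  0.2 -0.4  0.7  0.9  0.8  0.1 -0.1 -1.3 -0.6  0.8 -0.8 -0.8 -0.2
  0.5 -0.1  0.8 -0.5 -0.3  0.6]
[1.39522038 0.1648881  0.17412121 0.02381286 0.01136678 0.00274376]
handle in tool [172.33051442   0.70695534   0.5304003 ]
```

```bash
cat > place.py <<'E'
from plan import *
BP=np.array([542.8,186.7,0]);BY=.061; OFF=206.7
def tcp_for_tip(xt,yt,zt,th):
    """tip (cover -69,0,0) at bath coords; tilt th deg -> TCP world, R"""
    t=np.radians(th); Rc=R.from_euler('y',-t)
    o=np.array([xt,yt,zt])+Rc.apply([69,0,OFF])
    Rb=R.from_euler('z',BY); return Rb.apply(o)+BP, rotgrasp(t,BY)
def tip_now():
    s,p,Rt=cur(); Rb=R.from_euler('z',BY)
    M=np.array([[0,0,-1],[1,0,0],[0,-1,0]],float) # cover->tool
    tip=p+Rt.apply(M@np.array([-69,0,0.])+[OFF,0,0]); o=p+Rt.apply([OFF,0,0])
    e=(Rb.inv()*Rt*R.from_matrix(M)).as_euler('zyx')
    f=Rb.inv()
    print('tip',np.round(f.apply(tip-BP),2),'org',np.round(f.apply(o-BP),2),'tilt',round(-np.degrees(e[1]),2),'yaw/roll',np.round(e[[0,2]],4),'F',np.round(f.apply(s['ft_force']),1),'M',np.round(s['moment'],2),'op',round(s['opening'],3),'t',round(s['t'],2))
E
python3 - <<'E'
from place import *
s,p,Rt=cur()
R1=rotgrasp(np.radians(10),.061); w1=np.array([480,-245,400.])
show(rows(p,Rt,w1,R1,5,0))
p2,_=tcp_for_tip(-45,0,160,10); print(p2,np.hypot(*p2[:2]))
show(rows(w1,R1,p2,R1,10,0))
tip_now()
E
```

```text
[1.8,27.1,-0.9,-0.0071,0.0029,-0.0869,0,
-0.5,27.1,-0.7,-0.0071,0.0029,-0.0869,0,
-2.9,27,-0.5,-0.0071,0.0029,-0.0869,0,
-5.2,26.7,-0.3,-0.0071,0.0029,-0.0869,0,
-7.5,26.1,-0.1,-0.0071,0.0029,-0.0869,0]
[529.88272654 185.91106754 375.54148681] 561.5502015994526
[3.7,7.1,-42.7,0,0,0,0,
3.7,7.1,-42.7,0,0,0,0,
3.7,7.1,-42.7,0,0,0,0,
3.7,7.1,-42.7,0,0,0,0,
3.7,7.1,-42.7,0,0,0,0,
3.7,7.1,-42.7,0,0,0,0,
3.7,7.1,-42.7,0,0,0,0,
3.7,7.1,-42.7,0,0,0,0,
3.7,7.1,-42.7,0,0,0,0,
3.7,7.1,-42.7,0,0,0,0]
tip [-143.79 -429.29  121.01] org [ -87.24 -431.46  160.48] tilt 34.86 yaw/roll [-0.0465 -0.0263] F [-0.4 -0.  -2.8] M [-0.1   0.65  0.04] op 0.149 t 8.72
```

>>> jog_arm(
  deltas=[-10, 25, 0, -0.007, 0.003, -0.05, 0, -5, 27, 0, -0.007, 0.003, -0.09, 0, -3, 27, 0, -0.007, 0.003, -0.09, 0, -5, 27, 0, -0.007, 0.003, -0.09, 0, -7, 26, 0, -0.007, 0.003, -0.09, 0, 0, 0, 0, 0, 0, 0, 0],
)

```text
t: 9.48
eef_pos: [471.6, -247.1, 409.6]
tcp_rot: [1.614, 1.381, 0.106]
ft_force: [0.2, -0.3, -2.7]
opening: 0.146
```

Run:
```python
from place import *
tip_now(); s,p,Rt=cur(); print(p,s['joints'])
p2,R1=tcp_for_tip(-45,0,160,10)
show(rows(p,Rt,p2,R1,10,0))
```

```text
tip [-126.27 -427.01  193.6 ] org [ -58.51 -426.93  206.62] tilt 10.88 yaw/roll [0.0028 0.0087] F [ 0.1 -0.3 -2.7] M [-0.09  0.19 -0.07] op 0.146 t 9.47
[ 471.5813629  -247.14561615  409.59914755] [-0.62640427  0.33796634  1.81009802  0.16780162  0.85840731 -0.79062977]
[5.3,7.7,-42.8,0.0001,-0.0009,-0.0015,0,
5.3,7.7,-42.8,0.0001,-0.0009,-0.0015,0,
5.2,7.7,-42.8,0.0001,-0.0009,-0.0015,0,
5.2,7.7,-42.8,0.0001,-0.0009,-0.0015,0,
5.1,7.7,-42.8,0.0001,-0.0009,-0.0015,0,
5.1,7.7,-42.8,0.0001,-0.0009,-0.0015,0,
5,7.7,-42.8,0.0001,-0.0009,-0.0015,0,
5,7.7,-42.9,0.0001,-0.0009,-0.0015,0,
4.9,7.7,-42.9,0.0001,-0.0009,-0.0015,0,
4.9,7.7,-42.9,0.0001,-0.0009,-0.0015,0]
```

>>> jog_arm(
  deltas=[2, 8, -42, 0, -0.001, -0.001, 0, 3, 8, -43, 0, -0.001, -0.001, 0, 4, 8, -43, 0, -0.001, -0.001, 0, 4, 8, -43, 0, -0.001, -0.001, 0, 4, 8, -43, 0, -0.001, -0.001, 0, 4, 8, -43, 0, -0.001, -0.001, 0, 4, 8, -43, 0, -0.001, -0.001, 0, 4, 8, -43, 0, -0.001, -0.001, 0, 4, 8, -43, 0, -0.001, -0.001, 0, 0, 8, -42, 0, 0, 0, 0],
)

```text
t: 10.72
eef_pos: [524.0, 195.6, 383.1]
tcp_rot: [1.702, 1.394, 0.192]
ft_force: [-0.2, -0.1, -2.9]
opening: 0.144
```

Run:
```python
from place import *
snap('wrist','w9')
tip_now(); s,p,Rt=cur(); print(p,s['joints'])
p2,R1=tcp_for_tip(-48,0,125,10)
show(rows(p,Rt,p2,R1,4,0))
```

```text
tip [-49.35  18.68 167.85] org [ 18.58  18.6  179.96] tilt 10.11 yaw/roll [0.0031 0.0251] F [-1.1  3.  -2.8] M [0.09 0.38 0.03] op 0.146 t 10.78
[524.31469888 199.09654489 383.38960417] [ 0.24632412  0.40551133  1.77937407 -0.01153355  0.77876233  0.19189514]
[10.5,-1.4,3.6,-0.0003,-0.0062,-0.0005,0,
10.6,-1.4,3.6,-0.0003,-0.0062,-0.0005,0,
10.6,-1.4,3.5,-0.0003,-0.0062,-0.0005,0,
10.6,-1.4,3.4,-0.0003,-0.0062,-0.0005,0]
```

View pics/w9.png

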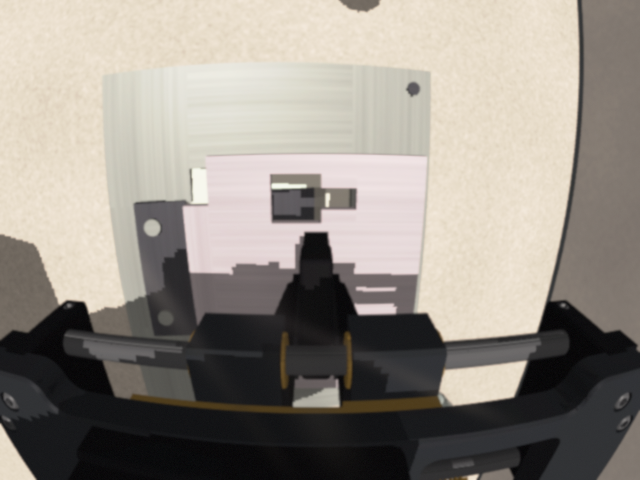

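>>> jog_arm(
  deltas=[9, -1, 5, 0, -0.006, 0, 0, 10, -1, 5, 0, -0.006, 0, 0, 10, -1, 5, 0, -0.006, 0, 0, 10, -1, 4, 0, -0.006, 0, 0, 0, 0, 0, 0, 0, 0, 0],
)

```text
t: 11.4
eef_pos: [527.3, 177.3, 337.7]
tcp_rot: [1.582, 1.4, 0.071]
ft_force: [-0.1, 0.0, -2.0]
opening: 0.145
```

Run:
```python
from place import *
tip_now(); s,p,Rt=cur()
c=snap('wrist','w10'); a=c['image'][:,:,::-1]
cv2.imwrite('pics/w10b.png',cv2.resize(a[50:400,80:450],None,fx=2.1,fy=1.7,interpolation=cv2.INTER_CUBIC))
tip_now()
p2,R1=tcp_for_tip(-48,0,104,10)
show(rows(p,Rt,p2,R1,4,0))
```

```text
tip [-48.95  -7.96 122.25] org [ 19.05  -8.11 133.97] tilt 9.78 yaw/roll [-0.0018  0.0017] F [-0.1  0.  -2. ] M [-0.06  0.22  0.01] op 0.145 t 11.4
tip [-48.7   -7.69 122.73] org [ 19.29  -7.83 134.5 ] tilt 9.82 yaw/roll [-0.0016  0.0019] F [ 0.7  0.3 -3.1] M [-0.1   0.21 -0.06] op 0.147 t 11.45
[4.5,-0.7,-2.1,-0.0005,-0.0004,0.001,0,
4.5,-0.7,-2.1,-0.0005,-0.0004,0.001,0,
4.5,-0.8,-2.1,-0.0005,-0.0004,0.001,0,
4.5,-0.8,-2.1,-0.0005,-0.0004,0.001,0]
```

View pics/w10b.png

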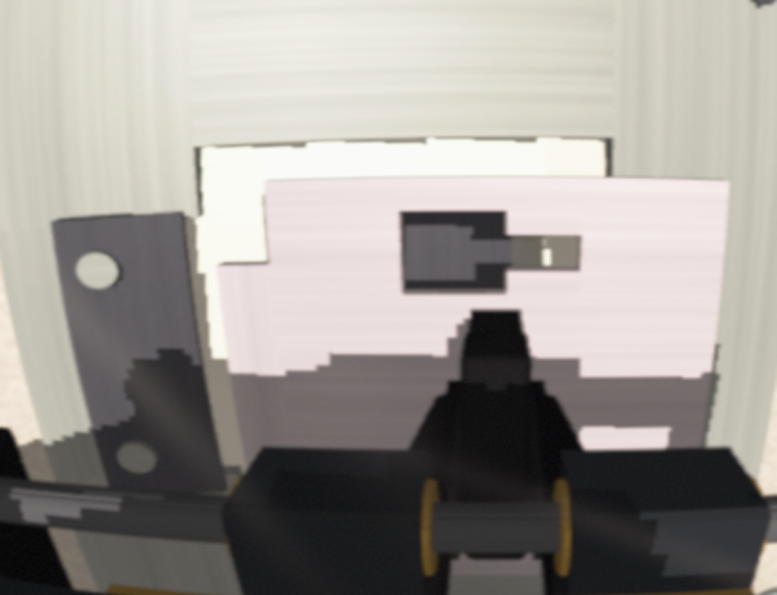

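```bash
cat > f5.py <<'E'
from plan import *
w=load('w10')
B=np.array([(-98,52,115),(-60,52,115),(-60,-52,115),(-57,73,107),(58,73,107)],float)
b=(np.array([(53,221),(183,212),(225,490),(194,147),(612,138)],float)+.5)/[2.1,1.7]-.5+[80,50]
def W(p,X): return R.from_euler('z',p[2]).apply(X)+[p[0],p[1],0]
res=lambda p:(projF(w,W(p,B))-b).ravel()
s=least_squares(res,[540,186,.06],x_scale=[100,100,1]); print(s.x,np.round(res(s.x),1))
# cover check
from place import tip_now
C=np.array([(55,70,6),(-55,70,6),(-55,45,6),(-69,45,6)],float)
cc=(np.array([(728,181),(266,181),(267,263),(219,264)],float)+.5)/[2.1,1.7]-.5+[80,50]
s_,p,Rt=cur(); M=np.array([[0,0,-1],[1,0,0],[0,-1,0]],float)
print(np.round(projF(w,Rt.apply(C@M.T+[206.7,0,0])+p)-cc,1))
E
python3 f5.py
```

```text
[5.42767736e+02 1.86410236e+02 5.68175620e-02] [-0.9 -0.2 -0.5  0.1  0.4  0.8  0.4 -0.5  0.6  0. ]
[[-1.1 -1. ]
 [-2.2 -0.7]
 [ 0.2 -0.2]
 [-2.3 -0.3]]
```

>>> jog_arm(
  deltas=[4, -0.5, -4, 0, 0, 0.001, 0, 4, -0.5, -3, 0, 0, 0.001, 0, 4, -0.5, -1, 0, 0, 0, 0, 3, -0.5, 0, 0, 0, 0, 0, 0, 0, 0, 0, 0, 0, 0],
)

```text
t: 12.08
eef_pos: [527.5, 186.6, 322.8]
tcp_rot: [1.586, 1.396, 0.075]
ft_force: [0.0, 0.5, -2.4]
opening: 0.144
```

Run:
```python
from place import *
tip_now(); s,p,Rt=cur()
p2,R1=tcp_for_tip(-48,0,101,10)
show(rows(p,Rt,p2,R1,4,0))
```

```text
tip [-47.17   1.48 107.25] org [ 20.77   1.39 119.28] tilt 10.04 yaw/roll [-0.0009  0.0025] F [ 0.   0.5 -2.4] M [-0.1   0.26  0.01] op 0.144 t 12.07
[1.5,-0.4,0.2,-0.0003,-0.0006,-0.0002,0,
1.5,-0.4,0.2,-0.0003,-0.0006,-0.0002,0,
1.5,-0.4,0.2,-0.0003,-0.0006,-0.0002,0,
1.5,-0.4,0.2,-0.0003,-0.0006,-0.0002,0]
```

>>> jog_arm(
  deltas=[1.5, -0.4, 0.8, 0, -0.001, 0, 0, 1.5, -0.4, 0.6, 0, -0.001, 0, 0, 1, 0, 0, 0, 0, 0, 0, 0, 0, 0, 0, 0, 0, 0],
)

```text
t: 12.58
eef_pos: [527.6, 185.0, 318.7]
tcp_rot: [1.575, 1.395, 0.063]
ft_force: [0.2, 0.1, -2.7]
opening: 0.146
```

```bash
python3 -c "
from place import *
tip_now()"
```

```text
tip [-47.12  -0.57 103.09] org [ 20.82  -0.68 115.15] tilt 10.07 yaw/roll [-0.0015  0.0004] F [ 0.2  0.1 -2.7] M [-0.04  0.24  0.02] op 0.146 t 12.57
```

>>> jog_arm(
  deltas=[1.2, -0.2, 0, 0, 0, 0, 0, 1, -0.2, 0, 0, 0, 0, 0, 0, 0, 0, 0, 0, 0, 0],
)

```text
t: 12.95
eef_pos: [527.6, 185.0, 316.3]
tcp_rot: [1.575, 1.395, 0.063]
ft_force: [0.0, 0.1, -3.0]
opening: 0.145
```

```bash
python3 -c "
from place import *
tip_now()"
```

```text
tip [-47.07  -0.54 100.76] org [ 20.87  -0.65 112.83] tilt 10.08 yaw/roll [-0.0015  0.0004] F [ 0.   0.1 -3. ] M [-0.12  0.24 -0.02] op 0.145 t 12.95
```

>>> jog_arm(
  deltas=[1, -0.2, 0, 0, 0, 0, 0, 0, 0, 0, 0, 0, 0, 0],
)

```text
t: 13.2
eef_pos: [527.5, 185.0, 315.3]
tcp_rot: [1.575, 1.395, 0.063]
ft_force: [-0.9, -0.7, -2.1]
opening: 0.144
```

```bash
python3 -c "
from place import *
tip_now()"
```

```text
tip [-47.12  -0.54  99.7 ] org [ 20.82  -0.64 111.77] tilt 10.07 yaw/roll [-0.0014  0.0004] F [-1.  -0.6 -2.1] M [-0.11  0.21  0.01] op 0.144 t 13.2
```

>>> jog_arm(
  deltas=[0.8, -0.1, 0, 0, 0, 0, 0, 0, 0, 0, 0, 0, 0, 0],
)

```text
t: 13.45
eef_pos: [527.6, 185.0, 314.6]
tcp_rot: [1.575, 1.395, 0.064]
ft_force: [-0.5, -0.1, -1.9]
opening: 0.148
```

```bash
python3 -c "
from place import *
tip_now()"
```

```text
tip [-46.96  -0.54  98.96] org [ 20.97  -0.65 111.05] tilt 10.09 yaw/roll [-0.0015  0.0005] F [-0.5 -0.1 -1.9] M [-0.11  0.3  -0.  ] op 0.148 t 13.45
```

>>> jog_arm(
  deltas=[1, -0.2, 0, 0, 0, 0, 0, 0, 0, 0, 0, 0, 0, 0],
)

```text
t: 13.7
eef_pos: [527.7, 185.1, 314.3]
tcp_rot: [1.575, 1.394, 0.064]
ft_force: [-2.7, -1.2, 2.6]
opening: 0.147
```

```bash
python3 -c "
from place import *
tip_now()
c=snap('wrist','w11');a=c['image'][:,:,::-1]
cv2.imwrite('pics/w11b.png',cv2.resize(a[50:400,80:450],None,fx=2.1,fy=1.7,interpolation=cv2.INTER_CUBIC))
tip_now()"
```

```text
tip [-46.75  -0.49  98.64] org [ 21.17  -0.6  110.79] tilt 10.14 yaw/roll [-0.0015  0.0006] F [-2.7 -1.1  2.6] M [-0.24  0.86  0.  ] op 0.147 t 13.7
tip [-46.72  -0.5   98.63] org [ 21.2   -0.6  110.79] tilt 10.15 yaw/roll [-0.0014  0.0006] F [-1.6 -0.2  3. ] M [-0.18  0.74 -0.02] op 0.145 t 13.75
```

View pics/w11b.png

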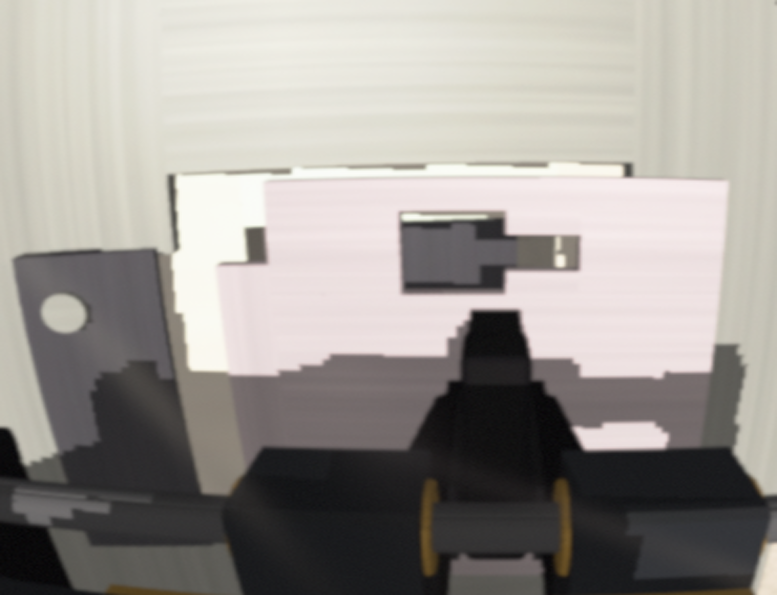

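```bash
sed -i 's/OFF=206.7/OFF=205.5/' place.py
python3 - <<'E'
from place import *
tip_now(); s,p,Rt=cur()
pa,R1=tcp_for_tip(-47,0.3,102.5,10)
show(rows(p,Rt,pa,R1,1,0))
p2,R1=tcp_for_tip(-67,0.3,102.2,10)
show(rows(pa,R1,p2,R1,5,0))
E
```

```text
tip [-46.94  -0.5   99.82] org [ 20.99  -0.6  111.97] tilt 10.15 yaw/roll [-0.0014  0.0006] F [-1.6 -0.2  3. ] M [-0.18  0.74 -0.02] op 0.145 t 13.75
[-2.5,0.9,-1,-0.0015,-0.0006,-0.0025,0]
[-0.6,-3.9,0,0,0,0,0,
-0.6,-3.9,-0,0,0,0,0,
-0.6,-3.9,0,0,0,0,0,
-0.6,-3.9,-0,0,0,0,0,
-0.6,-3.9,0,0,0,0,0]
```

>>> jog_arm(
  deltas=[-2.6, 0.4, -0.8, 0, 0, -0.002, 0, -0.6, -3, 0, 0, 0, 0, 0, -0.6, -4, 0, 0, 0, 0, 0, 0, 0, 0, 0, 0, 0, 0],
)

```text
t: 14.25
eef_pos: [519.8, 185.4, 316.3]
tcp_rot: [1.575, 1.397, 0.064]
ft_force: [0.6, -0.2, -2.5]
opening: 0.144
```

Run:
```python
from place import *
tip_now(); s,p,Rt=cur()
p2,R1=tcp_for_tip(-67,0.3,102.2,10)
show(rows(p,Rt,p2,R1,4,0))
```

```text
tip [-55.41   0.34 102.  ] org [ 12.55   0.24 113.96] tilt 9.98 yaw/roll [-0.0014  0.0005] F [ 0.6 -0.2 -2.5] M [-0.14  0.24  0.04] op 0.144 t 14.25
[-0.6,-2.9,-0,-0.0004,-0.0001,0.0001,0,
-0.6,-2.9,-0,-0.0004,-0.0001,0.0001,0,
-0.6,-2.9,-0,-0.0004,-0.0001,0.0001,0,
-0.6,-2.9,-0,-0.0004,-0.0001,0.0001,0]
```

>>> jog_arm(
  deltas=[-0.6, -3, 0, 0, 0, 0, 0, -0.5, -3, 0, 0, 0, 0, 0, -0.5, -2, 0, 0, 0, 0, 0, 0, 0, 0, 0, 0, 0, 0],
)

```text
t: 14.75
eef_pos: [511.0, 184.9, 316.5]
tcp_rot: [1.575, 1.397, 0.064]
ft_force: [-0.4, 0.1, -2.4]
opening: 0.143
```

Run:
```python
from place import *
tip_now(); 
c=snap('wrist','w12');a=c['image'][:,:,::-1]
cv2.imwrite('pics/w12b.png',cv2.resize(a[50:400,80:450],None,fx=2.1,fy=1.7,interpolation=cv2.INTER_CUBIC))
s,p,Rt=cur()
p2,R1=tcp_for_tip(-67,0.3,102.2,10)
show(rows(p,Rt,p2,R1,1,0))
```

```text
tip [-64.18   0.37 102.14] org [  3.77   0.27 114.09] tilt 9.98 yaw/roll [-0.0014  0.0005] F [-0.4  0.1 -2.4] M [-0.06  0.19  0.02] op 0.143 t 14.75
[-0.6,-2.9,-0.1,-0.0015,-0.0005,0.0003,0]
```

View pics/w12b.png

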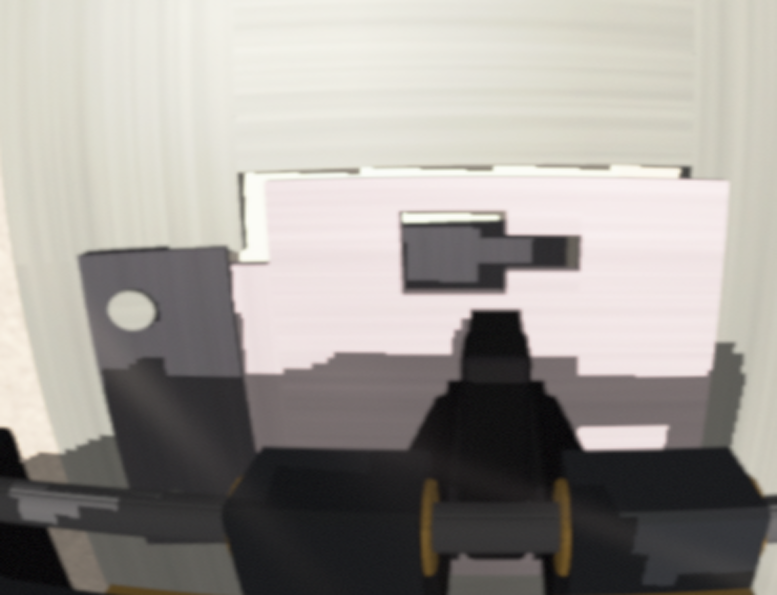

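>>> jog_arm(
  deltas=[-0.5, -2, 0, 0, 0, 0, 0, 0, -0.8, 0, 0, 0, 0, 0, 0, 0, 0, 0, 0, 0, 0],
)

```text
t: 15.18
eef_pos: [508.2, 184.7, 316.5]
tcp_rot: [1.575, 1.397, 0.064]
ft_force: [0.0, 0.1, -2.6]
opening: 0.143
```

Run:
```python
from place import *
tip_now(); 
s,p,Rt=cur(); R0=Rt
for th,xt,zt in ((6,-67.5,101.5),(3,-68,101),(1,-68.5,100.8)):
    p2,R1=tcp_for_tip(xt,0.3,zt,th)
    print(th); show(rows(p,R0,p2,R1,3,0)); p,R0=p2,R1
```

```text
tip [-67.     0.37 102.14] org [  0.96   0.26 114.1 ] tilt 9.99 yaw/roll [-0.0015  0.0005] F [ 0.   0.1 -2.6] M [-0.05  0.21  0.02] op 0.143 t 15.18
6
[1.9,4.5,-0.1,-0.0005,-0.0002,-0.0232,0,
1.8,4.5,-0.1,-0.0005,-0.0002,-0.0232,0,
1.7,4.6,-0.1,-0.0005,-0.0002,-0.0232,0]
3
[1.4,3.4,0,0,0,-0.0175,0,
1.4,3.4,0,0,0,-0.0175,0,
1.3,3.4,0,0,0,-0.0175,0]
1
[0.9,2.2,0,0,-0,-0.0116,0,
0.9,2.2,0,0,-0,-0.0116,0,
0.9,2.2,0,0,-0,-0.0116,0]
```

>>> jog_arm(
  deltas=[1.9, 4.5, 0, 0, 0, -0.023, 0, 1.8, 4.5, 0, 0, 0, -0.023, 0, 1.7, 4.5, 0, 0, 0, -0.023, 0, 0, 0, 0, 0, 0, 0, 0],
)

```text
t: 15.68
eef_pos: [523.7, 185.6, 312.8]
tcp_rot: [1.58, 1.47, 0.069]
ft_force: [-0.3, -0.5, -2.5]
opening: 0.142
```

Run:
```python
from place import *
tip_now(); 
s,p,Rt=cur(); R0=Rt
for th,xt,zt in ((3,-68,101),(1,-68.5,100.8)):
    p2,R1=tcp_for_tip(xt,0.3,zt,th)
    print(th); show(rows(p,R0,p2,R1,3,0)); p,R0=p2,R1
```

```text
tip [-67.16   0.37 101.46] org [  1.49   0.26 108.37] tilt 5.75 yaw/roll [-0.0015  0.0008] F [-0.4 -0.5 -2.5] M [-0.08  0.17  0.01] op 0.142 t 15.68
3
[1.3,3,-0.1,-0.0005,-0.0003,-0.016,0,
1.3,3,-0.1,-0.0005,-0.0003,-0.016,0,
1.2,3,-0.1,-0.0005,-0.0003,-0.016,0]
1
[0.9,2.2,0,0,-0,-0.0116,0,
0.9,2.2,0,0,-0,-0.0116,0,
0.9,2.2,0,0,-0,-0.0116,0]
```

>>> jog_arm(
  deltas=[1.3, 3, 0, 0, 0, -0.016, 0, 1.3, 3, 0, 0, 0, -0.016, 0, 1.2, 3, 0, 0, 0, -0.016, 0, 0, 0, 0, 0, 0, 0, 0],
)

```text
t: 16.18
eef_pos: [533.6, 186.2, 309.5]
tcp_rot: [1.589, 1.522, 0.077]
ft_force: [0.3, -0.3, -2.4]
opening: 0.148
```

Run:
```python
from place import *
tip_now(); 
c=snap('wrist','w13');a=c['image'][:,:,::-1]
cv2.imwrite('pics/w13b.png',cv2.resize(a[50:400,80:450],None,fx=2.1,fy=1.7,interpolation=cv2.INTER_CUBIC))
s,p,Rt=cur(); R0=Rt
for th,xt,zt in ((1,-68.5,100.8),(0,-68.8,100)):
    p2,R1=tcp_for_tip(xt,0.3,zt,th)
    print(th); show(rows(p,R0,p2,R1,2,0)); p,R0=p2,R1
```

```text
tip [-68.06   0.36 100.87] org [  0.86   0.25 104.24] tilt 2.8 yaw/roll [-0.0015  0.0008] F [ 0.3 -0.4 -2.4] M [-0.14  0.11  0.01] op 0.148 t 16.18
1
[1.2,3.1,-0.1,-0.0008,-0.0004,-0.0158,0,
1.1,3.1,-0.1,-0.0008,-0.0004,-0.0158,0]
0
[1,1.6,-0,-0,0,-0.0087,0,
1,1.6,-0,-0,0,-0.0087,0]
```

View pics/w13b.png

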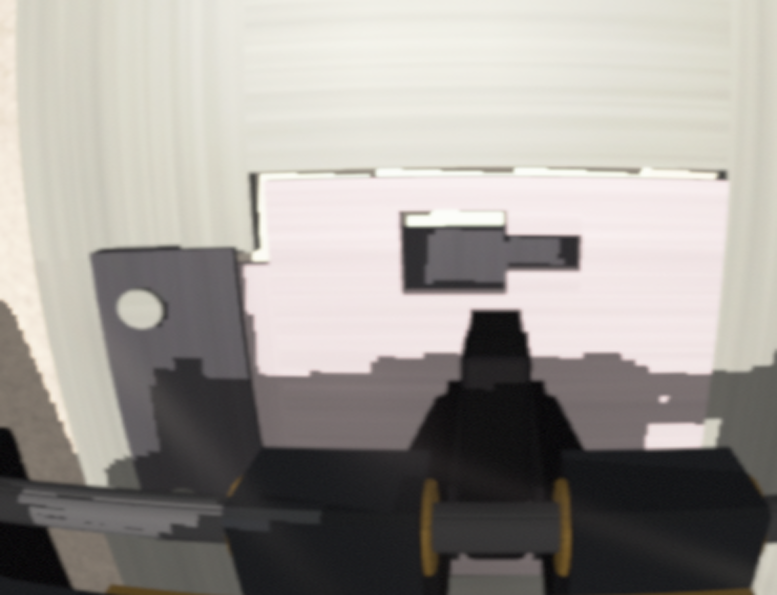

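>>> jog_arm(
  deltas=[1.2, 2.6, 0, 0, 0, -0.016, 0, 1.1, 2.6, 0, 0, 0, -0.016, 0, 0.3, 1, 0, 0, 0, -0.008, 0, 0, 0, 0, 0, 0, 0, 0],
)

```text
t: 16.73
eef_pos: [540.2, 186.6, 307.1]
tcp_rot: [1.709, 1.564, 0.198]
ft_force: [0.2, 0.3, -1.9]
opening: 0.142
```

Run:
```python
from place import *
tip_now(); 
c=snap('wrist','w14');a=c['image'][:,:,::-1]
cv2.imwrite('pics/w14b.png',cv2.resize(a[50:400,80:450],None,fx=2.1,fy=1.7,interpolation=cv2.INTER_CUBIC))
s,p,Rt=cur(); R0=Rt
for th,xt,zt in ((0,-69.3,100),):
    p2,R1=tcp_for_tip(xt,0.3,zt,th)
    print(th); show(rows(p,R0,p2,R1,2,0)); p,R0=p2,R1
```

```text
tip [-70.32   0.37 101.14] org [ -1.32   0.27 101.58] tilt 0.37 yaw/roll [-0.0015  0.0009] F [ 0.3  0.2 -1.9] M [-0.07  0.01  0.  ] op 0.142 t 16.73
0
[0.8,1.2,-0.1,-0.0007,-0.0004,-0.0033,0,
0.8,1.2,-0.1,-0.0007,-0.0004,-0.0033,0]
```

View pics/w14b.png

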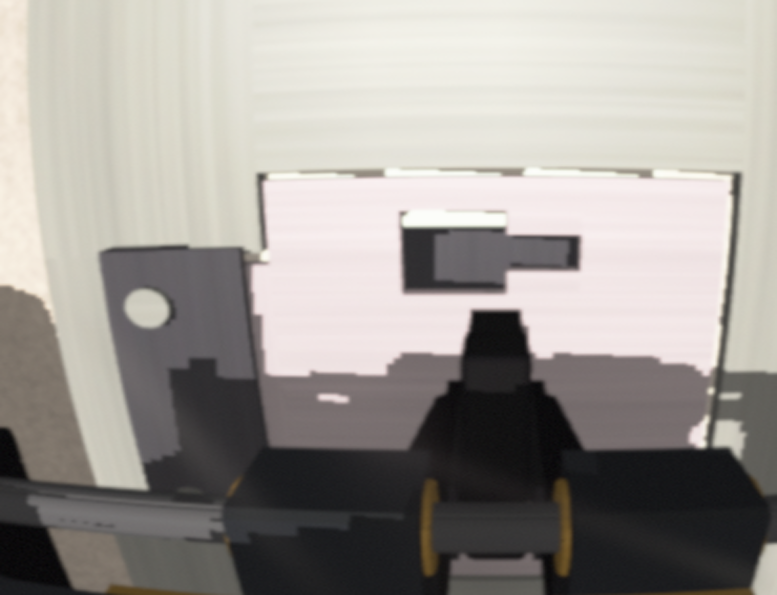

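>>> jog_arm(
  deltas=[0, 1, 0, 0, 0, -0.003, 0, 0.7, 0, 0, 0, 0, -0.003, 0, 0, 0, 0, 0, 0, 0, 0],
)

```text
t: 17.15
eef_pos: [541.1, 186.7, 306.4]
tcp_rot: [2.803, 1.57, 1.291]
ft_force: [-0.6, -0.1, -2.9]
opening: 0.147
```

Run:
```python
from place import *
tip_now()
```

```text
tip [-70.66   0.38 100.89] org [ -1.66   0.29 100.91] tilt 0.02 yaw/roll [-0.0014  0.0009] F [-0.6 -0.  -2.9] M [-0.07  0.05  0.02] op 0.147 t 17.15
```

>>> jog_arm(
  deltas=[0, 1.6, 0, 0, 0, 0, 0, 0, 0, 0, 0, 0, 0, 0],
)

```text
t: 17.4
eef_pos: [542.8, 186.8, 306.4]
tcp_rot: [2.647, 1.57, 1.136]
ft_force: [0.0, 0.4, -2.9]
opening: 0.146
```

>>> jog_arm(
  deltas=[0.8, 0, 0, 0, 0, 0, 0, 0, 0, 0, 0, 0, 0, 0],
)

```text
t: 17.65
eef_pos: [542.8, 186.8, 305.8]
tcp_rot: [2.47, 1.57, 0.959]
ft_force: [-0.0, -0.0, -1.6]
opening: 0.146
```

Run:
```python
from place import *
tip_now()
c=snap('wrist','w15');a=c['image'][:,:,::-1]
cv2.imwrite('pics/w15b.png',cv2.resize(a[50:400,80:450],None,fx=2.1,fy=1.7,interpolation=cv2.INTER_CUBIC))
```

```text
tip [-68.86   0.4  100.23] org [  0.14   0.31 100.28] tilt 0.04 yaw/roll [-0.0013  0.0009] F [-0.  -0.  -1.6] M [-0.18  0.09  0.01] op 0.146 t 17.65
```

View pics/w15b.png

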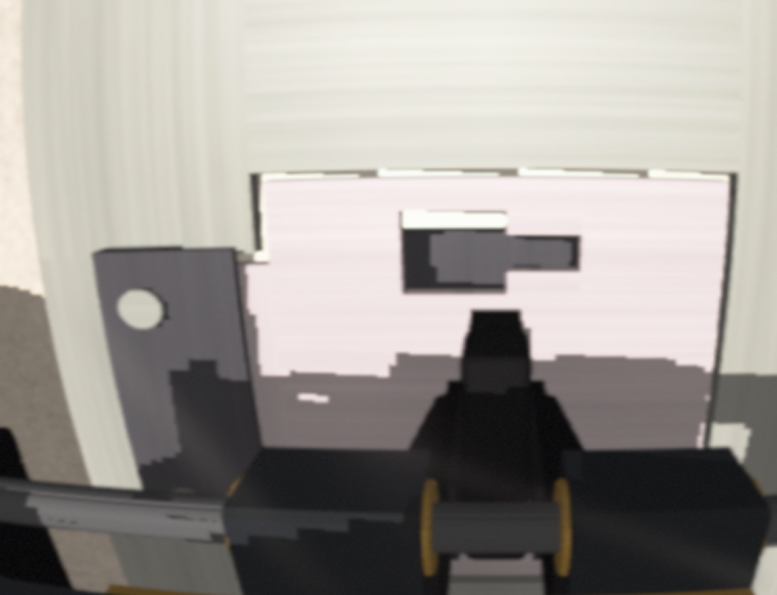

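>>> jog_arm(
  deltas=[0.8, -0.2, 0, 0, 0, 0, 0, 0, 0, 0, 0, 0, 0, 0],
)

```text
t: 17.95
eef_pos: [542.6, 186.8, 305.9]
tcp_rot: [2.098, 1.569, 0.586]
ft_force: [-1.1, -0.0, -2.1]
opening: 0.147
```

>>> jog_arm(
  deltas=[0.7, 0, 0, 0, 0, 0, 0, 0, 0, 0, 0, 0, 0, 0],
)

```text
t: 18.2
eef_pos: [542.6, 186.8, 305.8]
tcp_rot: [2.023, 1.568, 0.512]
ft_force: [-0.8, -0.5, -1.2]
opening: 0.145
```

Run:
```python
from place import *
tip_now()
```

```text
tip [-68.78   0.43 100.16] org [  0.22   0.34 100.32] tilt 0.13 yaw/roll [-0.0013  0.0011] F [-0.8 -0.4 -1.2] M [-0.26  0.24 -0.04] op 0.145 t 18.2
```

>>> jog_arm(
  deltas=[1.5, 0, 0, 0, 0, 0, 0, 0, 0, 0, 0, 0, 0, 0],
)

```text
t: 18.45
eef_pos: [542.4, 186.8, 305.9]
tcp_rot: [1.921, 1.568, 0.41]
ft_force: [-0.1, -0.4, -2.2]
opening: 0.142
```

Run:
```python
from place import *
tip_now()
```

```text
tip [-68.8    0.44 100.23] org [  0.2    0.36 100.44] tilt 0.17 yaw/roll [-0.0011  0.0011] F [-0.2 -0.4 -2.2] M [-0.15  0.09  0.  ] op 0.142 t 18.45
```

>>> jog_arm(
  deltas=[1.5, 0, 0, 0, 0, 0, 0],
)

```text
t: 18.58
eef_pos: [542.4, 186.8, 305.7]
tcp_rot: [1.88, 1.567, 0.369]
ft_force: [-8.2, -1.5, 28.2]
opening: 0.145
```

Run:
```python
from place import *
tip_now(); s=env.state(); print(s['joints'],s['tau'],s['qvel'])
```

```text
tip [-68.61   0.49  99.91] org [  0.39   0.42 100.18] tilt 0.22 yaw/roll [-0.0011  0.0012] F [-8.3 -1.  28.2] M [-0.56  1.7  -0.02] op 0.145 t 18.57
[2.16525435e-01 5.37048673e-01 1.79026517e+00 8.61061356e-04
 8.10224857e-01 1.56013875e-01] [-3.38514922e-01 -4.37001443e+01 -1.77232665e+01  1.50763770e-01
 -2.41756953e+00 -9.11547075e-03] [ 0.0010765  -0.00018671  0.00295677  0.00141606 -0.00933962  0.00164954]
```

>>> jog_arm(
  deltas=[0, 0, 0, 0, 0, -0.003, 0, 0, 0, 0, 0, 0, 0, 0],
)

```text
t: 18.82
eef_pos: [542.5, 186.9, 305.7]
tcp_rot: [2.275, 1.569, 0.765]
ft_force: [-0.7, 0.8, 0.6]
opening: 0.15
```

>>> jog_arm(
  deltas=[0, 0, 0, 0, 0, 0, 0.45, 0, 0, 0, 0, 0, 0, 0.45, 0, 0, 0, 0, 0, 0, 0.45, 0, 0, 0, 0, 0, 0, 0.45, 0, 0, 0, 0, 0, 0, 0.45],
)

```text
t: 19.45
eef_pos: [542.7, 186.9, 305.1]
tcp_rot: [2.397, 1.569, 0.886]
ft_force: [0.1, 0.9, -0.1]
opening: 0.449
```

Run:
```python
from place import *
tip_now()
```

```text
tip [-68.86   0.57  99.48] org [ 0.14  0.49 99.57] tilt 0.07 yaw/roll [-0.0011  0.0014] F [ 0.2  0.9 -0.1] M [-0.08  0.07  0.04] op 0.449 t 19.45
```

Released with no force on the tool. Retract straight up.

>>> jog_arm(
  deltas=[-10, 0, 0, 0, 0, 0, 0.45, -20, 0, 0, 0, 0, 0, 0.45, -30, 0, 0, 0, 0, 0, 0.45, -40, 0, 0, 0, 0, 0, 0.45, -30, 0, 10, 0, 0, 0, 0.45, 0, 0, 0, 0, 0, 0, 0.45],
)

```text
t: 20.2
eef_pos: [542.7, 176.5, 442.4]
tcp_rot: [2.051, 1.567, 0.54]
ft_force: [-0.0, 0.1, -0.7]
opening: 0.451
```

Run:
```python
from place import *
tip_now()
c=snap('wrist','w16');a=c['image'][:,:,::-1]
cv2.imwrite('pics/w16b.png',cv2.resize(a[60:360,150:470],None,fx=2.4,fy=2,interpolation=cv2.INTER_CUBIC))
c=snap('scene','s16');a=c['image'][:,:,::-1]
cv2.imwrite('pics/s16b.png',cv2.resize(a[150:350,120:450],None,fx=2.4,fy=2.4,interpolation=cv2.INTER_CUBIC))
```

```text
tip [-69.07  -9.76 236.73] org [-7.0000e-02 -9.8200e+00  2.3695e+02] tilt 0.18 yaw/roll [-0.0009  0.0016] F [-0.   0.1 -0.7] M [-0.04  0.04 -0.01] op 0.451 t 20.2
```

View pics/w16b.png

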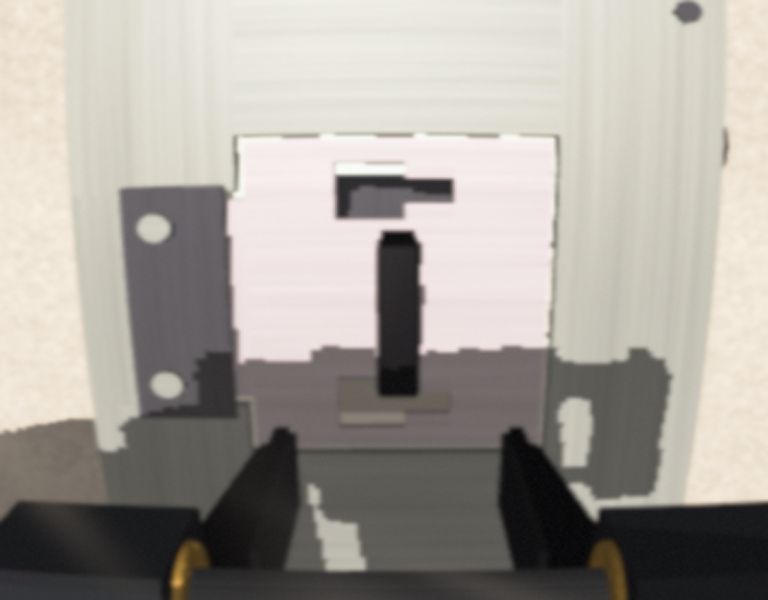

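View pics/s16b.png

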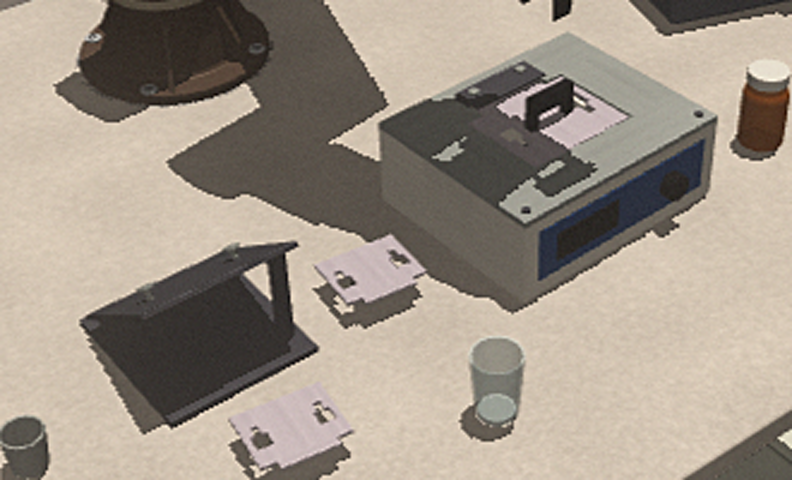

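Run:
```python
from place import *
w=load('w16')
C=np.array([(-55,70,6),(55,70,6),(55,-70,6),(-7,31,46),(7,31,46),(7,-31,46),(-7,-31,46),(-22.5,60.5,6),(20,53.5,6)],float)
b=(np.array([(242,137),(554,137),(547,447),(378,243),(418,243),(418,394),(378,394),(335,164),(453,180)],float)+.5)/[2.4,2]-.5+[150,60]
Rb=R.from_euler('z',BY)
def W(q,X): return Rb.apply(R.from_rotvec(q[3:]).apply(X)+q[:3])+BP
res=lambda q:(projF(w,W(q,C))-b).ravel()
s=least_squares(res,[0,0,100,0,0,0],x_scale=[10,10,10,.1,.1,.1]); print(np.round(s.x,3),np.round(res(s.x),1))
r2=lambda q:res([q[0],q[1],100,0,0,q[2]])
s=least_squares(r2,[0,0,0]); print(np.round(s.x,3),np.round(s.fun,1))
env.job_done()
```

```text
[ 2.030e+00  3.750e-01  9.948e+01 -1.700e-02 -2.800e-02  1.100e-02] [ 1.   2.4 -0.2  0.8 -1.4 -0.8 -1.5 -0.8  0.4 -1.   0.9  1.3 -0.1  1.3
  0.1 -1.4  0.9 -1.8]
[1.272 0.822 0.005] [ 0.1  1.7 -0.4  0.8 -2.8 -1.7 -0.7 -0.2  1.3 -0.4  1.3  1.6  0.4  1.8
 -0.4 -1.8  0.7 -2.1]
the job is handed in; nothing more can be done
```

The cover is in the bath's recess with its tongue under the strap. I let go of it, backed the arm clear, and handed the job in after about 20 s of the 45 s allowed.

I gripped the handle square to the slope, eased the cover 2 mm off the panel and slid it about 25 mm up. With the studs in the wide slot ends, I lifted it off along the panel's normal. At the bath I slanted it 10°, slid the tongue under the strap with no contact force, levelled it down and released it.

**Last checks:**
- **Seating:** the cover stopped on the ledge with about 28 N of contact when I pressed it, with its underside reading 100 mm high. The tool felt no force after release.
- **Pictures:** the last wrist and scene views show the plate inside the recess with a thin gap at the edges I could see. The tongue is under the strap and the gripper is about 135 mm above. The beaker, cup and jar appear where they were.
- **Position fit:** a rough fit to the last picture, with the cover assumed flat, puts it about 1.3 mm off in x and 0.8 mm in y. That is within the recess play.
- **Disagreement:** a freer fit gave a height of 99.5 mm but a tilt of up to 1.6°, from pixel readings good to only about 2 pixels. The gripper pose at release read under 0.3° of tilt, so I took the cover as flat.

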